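# Take the dry-fitted pedestal apart for finishing

## Robot

A 7-joint arm with a two-finger parallel gripper is mounted at the origin on the work surface. World frame = base frame: x ahead of the robot, y to its left, z up, the work surface at z = 0. Lengths are in m, angles in rad, forces in N, time in s.
With the tool pointing down it reaches from about 0.425 to 0.925 m from the base axis. Payload 6.8 kg.
Tool frame: the origin (TCP) lies midway between the tips of the shut fingers; the grasp point (between the pads) lies 19 mm behind it; z points along the fingers, y is the direction in which the jaws open and shut (so a half turn about z gives the same grasp; the last joint's range is limited). The gripper opens to 85 mm and grips with 20 to 120 N. Pads are 22 mm wide; open, the fingers measure 114 mm over their backs; the gripper's body (76 mm by 85 mm) begins 54 mm behind the grasp point. The pads swing forward as they close: fully open they stand 13 mm farther back than shut.
Start: joints at [-0.108, 0.477, 0.022, 1.555, -0.011, 1.109, -0.083], TCP at [0.675, 0, 0.231] pointing down, gripper open.
Joint ranges: [-2.96, 2.96], [-0.34, 2.1], [-1.41, 1.46], [0.24, 2.44], [-1.37, 4.51], [0.17, 1.92], [-2.96, 2.96]. Speed limits (rad/s): [2.39, 2.39, 3.14, 3.14, 3.14, 3.14, 3.14].

## Interface

Orientations are given as a rotation vector (axis times angle).
In Python, from bench import r, imaging gives the robot as it stands.
- The arm moves only by the tool jog_arm, never from a script. Its argument "rows" is a list of rows, each an object with "delta_rot": the turn, a rotation vector about the tool's x, y, z in degrees, a list of three; "xyz": the shift along the tool's x, y, z in cm, a list of three; "fingers": the closure, from 0 (fully open) to 1 (shut). A call has exactly 5 rows; each row is the pose to reach, as a shift and turn from the pose measured when the call began, along the tool's axes at that moment; what a row does not reach only later rows make up. A row lasts 1/12 s, in which the tool goes at most 41.7 mm and 7.16 degrees, less where a joint would pass 70% of its speed; a pose out of reach is approached as far as the arm can. A call with a gripper value outside its range is refused whole. The fingers move at their own pace and stop on an object; "grip_force" is the grip in N (left out, the last holds). Time passes only in rows, so rows that repeat a pose let the fingers close, or fill a call up. It gives the time, the measured TCP pose, the force and the opening at its end, in the units of the state.
- r.get_obs(): the state, without advancing time (a new reading comes with each control period).
- imaging.grab_frame(name): name is "scene" or "side" or "wrist"; returns the picture (400x640x3 uint8, blue, green, red); there is no depth.
- imaging.camera_info(name): a dict with "camera_matrix" (3x3 intrinsics, pixels), "xyz" and "attitude" of the camera in the world. Camera axes: x right, y down, z forward; pixel columns grow to the right and rows downward; lengths in m; the calibration is good to about 2 mm. A picture is of the moment at which its call begins: read the wrist's pose just before it. camera_info takes no time and is no camera call; for the wrist camera it gives the pose at the moment of the call.
- r.hand_in(): hands the job in, once; it reports no verdict.
Trained networks look in the newest picture that a camera, given by its name, has taken for a name from the list of things; names that differ only in an ending like _2 or _b are one class to them, and where a whole thing is asked for, a point or a joint stands for the part that bears it (a point fixed in the world has none). Each returns a list of dicts, best first, with "conf" (0 to 1); they miss things now and then, are a little off and sometimes report something else, mostly with a low value. They report only what shows in the picture. A call takes as long as a camera call. They do not tell look-alikes from the thing itself.
- imaging.find_in(camera, query): "position" ([column, row] in pixels, amid what is visible of it).
- imaging.cut_out(camera, query): "region" (400x640 bool, what is visible of it) and "position" ([column, row] in pixels, amid what is visible of it).
- imaging.tip_of(camera, query): "position" ([column, row] in pixels: a listed point, or the origin of a listed thing).
The state is a dict: "clock": time; "joints": joint angles; "qvel": joint speeds; "tau": joint torques, N m; "tcp_pos": TCP position; "orientation": TCP orientation; "contact_force": force on the tool from outside, world axes, zero at the start; "moment": the same for the moment, N m; "grip_width": finger opening in m.
Only numpy, scipy, OpenCV 4.12 (cv2) and the standard library are available. Lean on these libraries where they do the work, as an engineer would, in place of code of your own. Each camera call takes 0.05 s, during which the arm holds its last target.

## Task

Take the dry-fitted wooden pedestal apart from the top down: stand each of its three tiers upright in the middle of the finishing stand whose felt patch has the same shape and colour, with the square tier turned so that its sides run along those of its patch. Then put the emptied carrying board on the pile of boards, pins down into the sockets so that it lies flat. Set each thing down gently instead of dropping it, and do not push or knock over the stupa ornament and the varnish jar.

Things in the scene. Friction and masses are not known exactly. Their poses are not given: they have to be found in the camera images.
- round_tier: Top of the stack: pale yellow round lotus tier, a wooden cylinder 40 mm in diameter and 34 mm high, about 35 g. Loose. Origin: centre of its underside; z up along its axis.
- octagon_tier: Second from the top: dark walnut octagonal tier, 52 mm across flats, 28 mm high, about 50 g; its upper face is flat and carries the round tier. Loose. Origin: centre of its underside; x and y axes each pass square through flat sides, so two opposite flats face along x, two along y and the rest along the diagonals; z up.
- square_tier: Third from the top: red lacquered square tier with thin brass bands, 62 x 62 mm, 30 mm high, about 80 g. Carries the octagonal tier and stands on the carrying board. Loose. Origin: centre of its underside; x and y axes along its sides, z up.
- board: Carrying board under the stack: loose plywood slab 140 mm (its x) by 68 mm (its y), 16 mm thick, 130 g, on four brass pins 9 mm long, 9 mm in diameter, with tapered tips, at +-56 mm in x and +-20 mm in y. Four 14 mm square sockets in its top, above the pins. Origin: centre, at pin-tip height, so its underside is 9 mm and its top 25 mm above the origin; z up. Grip it across its 68 mm width.
- pile: Pile of the same boards on a dark base, fixed to the table: 140 mm (x) by 68 mm (y), top 41 mm above its origin. Four square sockets in its top, 14 mm wide, 2 mm chamfers, 11 mm deep, at +-56 mm in x and +-20 mm in y; the board fits either way round. Origin: centre of its underside, z up. With the pins fully in, the board's origin is 32 mm above this origin.
- round_stand: Finishing stand with a pale yellow round felt patch (52 mm across): grey slab 90 x 90 mm, flat, 12 mm high, fixed to the table. Origin: centre of its underside; x and y axes run along its edges, z up; the patch is centred on it.
- octagon_stand: Finishing stand with a dark brown octagonal felt patch (64 mm across flats): grey slab 90 x 90 mm, flat, 12 mm high, fixed to the table. Origin: centre of its underside; x and y axes run along its edges, z up; the patch is centred on it. The patch's flats face along x, y and the diagonals.
- square_stand: Finishing stand with a red square felt patch (72 mm): grey slab 90 x 90 mm, flat, 12 mm high, fixed to the table. Origin: centre of its underside; x and y axes run along its edges, z up; the patch is centred on it.
- stupa: Bystander to be left alone: turned wooden stupa ornament, 52 mm across the foot, 105 mm tall, pointed, free-standing. Origin: centre of its underside.
- jar: Bystander to be left alone: closed amber glass varnish jar with a steel cap, 52 mm in diameter, 75 mm high, free-standing. Origin: centre of its underside.
There are look-alikes about, which are no part of the job. Leave any green or turquoise look-alike of the round_stand alone.

How it is judged:
By the outcome, as a careful person would: the job done as asked, in the order asked, and still so for the second after the job is handed in, with the robot touching nothing.
It also fails if it takes over 118 s, if anything falls off the work surface, if the arm or the gripper's body presses on something with over 40 N, if the wrist force passes 120 N, or if a joint passes its speed limit or range.

## Working session

There is one attempt and no reset: what is moved stays moved. The work goes in short steps, Python scripts to look and compute and a tool call to move; the robot and the scene stay as the last step left them, time stands still between calls to the robot, and variables do not carry over. Pictures are saved under pics/ and viewed, and the job is handed in when it is done.

Besides the shell and the picture viewer there is one more tool, called by a JSON object that holds its "api" and its "payload". jog_arm: Moves the arm, as the interface text tells. Its arguments: {"type":"object","properties":{"rows":{"type":"array","items":{"type":"object","properties":{"delta_rot":{"type":"array","items":{"type":"number"}},"xyz":{"type":"array","items":{"type":"number"}},"fingers":{"type":"number"}}}},"grip_force":{"type":"number"}},"required":["rows"]}

```bash
ls; mkdir -p pics; python3 - <<'E'
from bench import r, imaging
import cv2, numpy as np
print(r.get_obs())
for n in ["scene","side","wrist"]:
    i=imaging.camera_info(n); print(n,i)
    cv2.imwrite(f"pics/a_{n}.png",imaging.grab_frame(n))
print(r.get_obs()["clock"])
E
```

```text
pics
{'clock': 0.0, 'joints': array([-0.10808022,  0.47781299,  0.02233789,  1.55645176, -0.01143811,
        1.10927897, -0.08308432]), 'qvel': array([ 0.00081129, -0.00119265,  0.00263568,  0.00121258,  0.00110185,
       -0.00010714, -0.00128917]), 'tau': array([-5.45967814e-04, -5.96443820e+01,  1.60769675e+00, -2.81194621e+01,
        1.24063640e-02,  9.39900521e-03,  2.20753498e-05]), 'tcp_pos': array([ 6.74414477e-01, -4.47886447e-05,  2.30316917e-01]), 'orientation': array([-2.22057747, -2.22068129,  0.00222456]), 'contact_force': array([-1.02512747, -0.1632514 ,  0.2586764 ]), 'moment': array([-0.00518856, -0.03648647,  0.02251819]), 'grip_width': 0.08525579421618233}
scene {'camera_matrix': array([[381.85400819,   0.        , 321.43926167],
       [  0.        , 381.85400819, 202.4051487 ],
       [  0.        ,   0.        ,   1.        ]]), 'xyz': array([ 1.37955759, -0.141     ,  0.83085943]), 'attitude': array([-1.83584122, -1.49712461,  0.67856643])}
side {'camera_matrix': array([[497.99369561,   0.        , 322.53074942],
       [  0.        , 497.99369561, 200.65312069],
       [  0.        ,   0.        ,   1.        ]]), 'xyz': array([ 0.20687576, -1.09855378,  0.81037083]), 'attitude': array([-2.1128557 ,  0.27287805, -0.14453796])}
wrist {'camera_matrix': array([[348.6829539 ,   0.        , 317.69650749],
       [  0.        , 348.6829539 , 196.18568615],
       [  0.        ,   0.        ,   1.        ]]), 'xyz': array([0.67479615, 0.07822385, 0.37319203]), 'attitude': array([ 2.82806644e+00,  1.35030423e-03, -1.54706388e-03])}
0.15
```

View pics/a_scene.png

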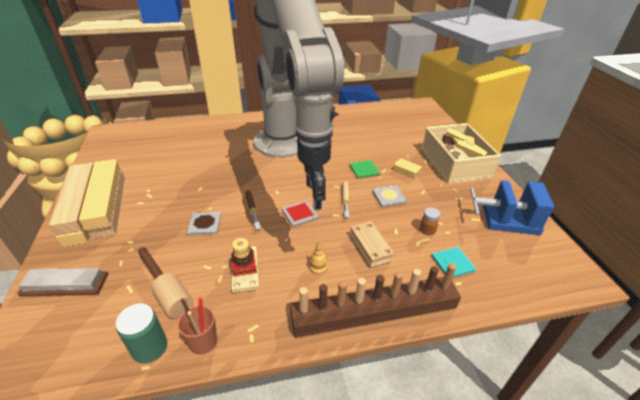

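View pics/a_side.png

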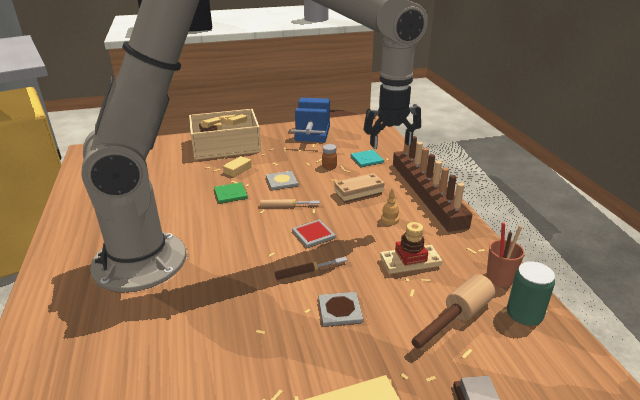

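View pics/a_wrist.png

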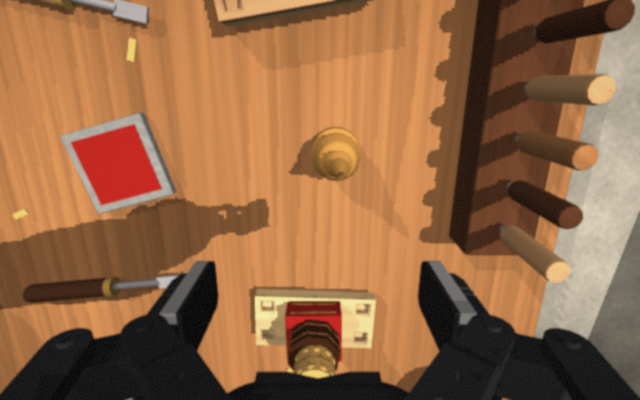

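Scene view: stack near (243,265), octagon stand (205,222), square stand (299,212), round stand with yellow patch (389,195), pile (371,243), stupa (317,258), jar (430,220). The green and turquoise mats are look-alikes. The wrist view sees the square stand (118,162), stupa (335,153) and the stack at (315,330).

```bash
cat > h.py <<'E'
from bench import r, imaging
import cv2, numpy as np
from scipy.spatial.transform import Rotation as Ro
def cam(n):
    i=imaging.camera_info(n); return np.array(i["camera_matrix"]),np.array(i["xyz"]),Ro.from_rotvec(i["attitude"]).as_matrix()
def ray(c,p):
    K,t,R=c; d=R@np.linalg.solve(K,[p[0],p[1],1.0]); return t,d
def onz(c,p,z):
    t,d=ray(c,p); return t+d*(z-t[2])/d[2]
def proj(c,X):
    K,t,R=c; X=np.atleast_2d(X); q=(X-t)@R@K.T; return q[:,:2]/q[:,2:]
def tri(obs):
    A=np.zeros((3,3));b=np.zeros(3)
    for t,d in obs:
        d=d/np.linalg.norm(d);P=np.eye(3)-np.outer(d,d);A+=P;b+=P@t
    return np.linalg.solve(A,b)
def go(xyz,yaw):
    """target TCP pose: pointing down, jaw (tool y) direction at world angle yaw; prints shift cm, rotvec deg"""
    o=r.get_obs(); R0=Ro.from_rotvec(o["orientation"]); p=np.array(o["tcp_pos"])
    best=None
    for k in range(-1,3):
        a=yaw+k*np.pi
        y=np.array([np.cos(a),np.sin(a),0]);z=np.array([0,0,-1.]);x=np.cross(y,z)
        R1=Ro.from_matrix(np.c_[x,y,z]); d=R0.inv()*R1; v=np.degrees(d.as_rotvec())
        if best is None or np.linalg.norm(v)<np.linalg.norm(best): best=v
    s=R0.inv().apply(np.array(xyz)-p)*100
    print("shift cm",np.round(s,2),"rot deg",np.round(best,2),"| tcp",np.round(p,4),"t",round(o["clock"],2))
def st():
    o=r.get_obs(); R0=Ro.from_rotvec(o["orientation"]).as_matrix()
    print("t %.2f"%o["clock"],"tcp",np.round(o["tcp_pos"],4),"yaw(y axis) %.2f"%np.degrees(np.arctan2(R0[1,1],R0[0,1])),"tilt",np.round(R0[:,2],3),"F",np.round(o["contact_force"],1),"w %.4f"%o["grip_width"],"q",np.round(o["joints"],2))
E
python3 - <<'E'
from h import *
N=dict(round_tier=.113,octagon_tier=0,square_tier=0,board=0,pile=0,round_stand=0,octagon_stand=0,square_stand=0,stupa=0,jar=0)
res={}
for n in ["scene","side"]:
    imaging.grab_frame(n)
    for k in N: res[n,k]=imaging.tip_of(n,k)[:3]
c={n:cam(n) for n in("scene","side")}
for k in N:
    for n in ("scene","side"): print(k,n,[(np.round(d["position"],1),round(d["conf"],2),np.round(onz(c[n],d["position"],0),3)) for d in res[n,k]])
    if res["scene",k] and res["side",k]: print("   tri",np.round(tri([ray(c[n],res[n,k][0]["position"]) for n in("scene","side")]),4))
st()
E
```

```text
round_tier scene [(array([240.9, 251.8]), 0.52, array([ 0.592, -0.2  ,  0.   ]))]
round_tier side [(array([408.9, 263.7]), 0.65, array([ 0.667, -0.189, -0.   ])), (array([413.8, 237.5]), 0.58, array([ 0.725, -0.087,  0.   ]))]
   tri [ 0.642  -0.2083  0.0357]
octagon_tier scene [(array([244.5, 258.5]), 0.76, array([ 0.62 , -0.191,  0.   ]))]
octagon_tier side [(array([410.6, 245.4]), 0.49, array([ 0.702, -0.118,  0.   ]))]
   tri [ 0.6686 -0.1866  0.0552]
square_tier scene [(array([240.6, 263.6]), 0.72, array([ 0.637, -0.203, -0.   ]))]
square_tier side [(array([408.8, 256.5]), 0.92, array([ 0.678, -0.161,  0.   ]))]
   tri [ 0.6615 -0.1991  0.0303]
board scene [(array([243.8, 270.2]), 0.67, array([ 0.663, -0.195,  0.   ]))]
board side [(array([409. , 261.5]), 0.68, array([ 0.671, -0.18 ,  0.   ]))]
   tri [ 0.667  -0.193   0.0082]
pile scene [(array([370.8, 248.3]), 0.67, array([0.652, 0.177, 0.   ])), (array([391.9, 193.8]), 0.24, array([0.419, 0.328, 0.   ]))]
pile side [(array([359.9, 191.3]), 0.69, array([0.659, 0.188, 0.   ]))]
   tri [0.6559 0.1758 0.0061]
round_stand scene [(
[... 800 characters left out ...]
.4]), 0.73, array([ 0.468, -0.003,  0.   ])), (array([407.5, 255.8]), 0.6, array([ 0.676, -0.157,  0.   ]))]
   tri [ 0.4666 -0.0066  0.0031]
stupa scene [(array([322.2, 266.7]), 0.96, array([0.693, 0.021, 0.   ]))]
stupa side [(array([391. , 214.7]), 0.68, array([0.705, 0.036, 0.   ]))]
   tri [0.6996 0.0201 0.0099]
jar scene [(array([423.9, 227.7]), 0.73, array([ 0.6  ,  0.369, -0.   ])), (array([392.1, 194.9]), 0.57, array([0.425, 0.327, 0.   ]))]
jar side [(array([332.2, 163.6]), 0.58, array([0.625, 0.393, 0.   ]))]
   tri [0.6157 0.3586 0.0178]
t 1.25 tcp [0.675  0.     0.2313] yaw(y axis) -0.00 tilt [-0. -0. -1.] F [-0.5  0.2 -0.5] w 0.0852 q [-0.11  0.48  0.02  1.56 -0.01  1.11 -0.08]
```

Stack is at about (0.667,-0.193), and the stands and pile agree between the two cameras. I'll move for a closer look at the stack.

{"api": "jog_arm", "payload": {"rows": [{"xyz": [-4, -2, 0], "delta_rot": [0, 0, 0], "fingers": 0}, {"xyz": [-8, -4, 0], "delta_rot": [0, 0, 0], "fingers": 0}, {"xyz": [-11, -6, 0], "delta_rot": [0, 0, 0], "fingers": 0}, {"xyz": [-11, -6, 0], "delta_rot": [0, 0, 0], "fingers": 0}, {"xyz": [-11, -6, 0], "delta_rot": [0, 0, 0], "fingers": 0}], "grip_force": 30}}

```text
clock: 1.67
tcp_pos: [0.6137, -0.1138, 0.2317]
orientation: [2.228, 2.214, -0.002]
contact_force: [0.5, 1.8, 0.6]
grip_width: 0.0848
```

```bash
python3 - <<'E'
from h import *
st()
c=cam("wrist"); im=imaging.grab_frame("wrist"); cv2.imwrite("pics/b_wrist.png",im)
np.savez("b.npz",K=c[0],t=c[1],R=c[2])
for k in ["round_tier","octagon_tier","square_tier","board","octagon_stand","square_stand"]:
    print(k,[(np.round(d["position"],1),round(d["conf"],2)) for d in imaging.tip_of("wrist",k)[:2]])
E
```

```text
t 1.67 tcp [ 0.6137 -0.1138  0.2317] yaw(y axis) -0.35 tilt [-0.    -0.001 -1.   ] F [0.5 1.8 0.6] w 0.0848 q [ 0.05  0.39  0.05  1.69 -0.02  1.06  0.09]
round_tier [(array([380.9, 259.9]), 0.96)]
octagon_tier [(array([374.7, 244.1]), 0.78)]
square_tier [(array([370.7, 232.6]), 0.97)]
board []
octagon_stand []
square_stand [(array([167.2,  53.5]), 0.7)]
```

View pics/b_wrist.png

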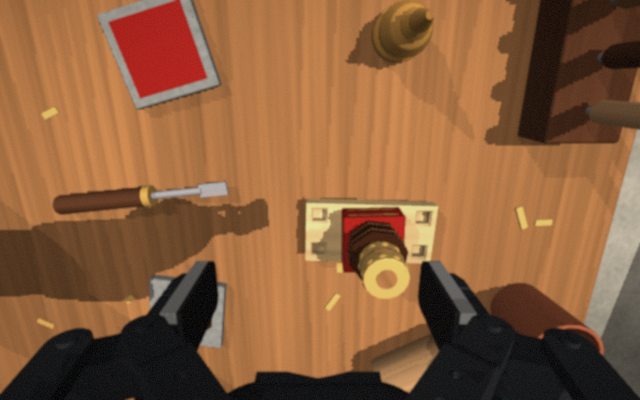

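```bash
python3 - <<'E'
import cv2
im=cv2.imread("pics/b_wrist.png")
cv2.imwrite("pics/b_z.png",cv2.resize(im[180:320,290:450],None,fx=4.5,fy=4.2,interpolation=cv2.INTER_CUBIC))
E
```

```text
(no output)
```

View pics/b_z.png

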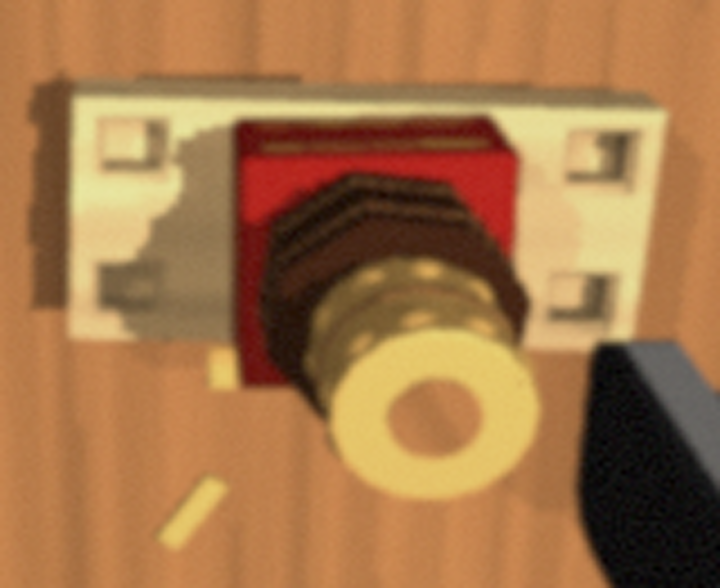

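```bash
python3 - <<'E'
from h import *
d=np.load("b.npz"); c=(d["K"],d["t"],d["R"])
im=cv2.imread("pics/b_wrist.png")
rt=onz(c,(386.7,278.8),.117); print("round",rt)
z=lambda u,v:(290+u/4.5,180+v/4.2)
P=[onz(c,z(*p),.025) for p in [(75,95),(665,108),(70,338)]]
print("board",np.round(P,4),np.linalg.norm(P[1]-P[0]),np.linalg.norm(P[2]-P[0]),"yaw",np.degrees(np.arctan2(*(P[1]-P[0])[1::-1])), "ctr",(P[1]+P[2])/2)
Q=[onz(c,z(*p),.055) for p in [(238,155),(517,157)]]
print("sq",np.round(Q,4),np.linalg.norm(Q[1]-Q[0]),"yaw",np.degrees(np.arctan2(*(Q[1]-Q[0])[1::-1])))
u=(Q[1]-Q[0]);u/=np.linalg.norm(u);n=np.array([u[1],-u[0],0]);print("ctr",(Q[0]+Q[1])/2+n*.031)
# red square patch
hsv=cv2.cvtColor(im,cv2.COLOR_BGR2HSV)
m=((hsv[...,0]<6)|(hsv[...,0]>174))&(hsv[...,1]>150)&(hsv[...,2]>100)
m=m.astype(np.uint8); m[:,300:]=0
cn=max(cv2.findContours(m,0,2)[0],key=cv2.contourArea)[:,0]
W=np.array([onz(c,p,.012)[:2] for p in cn if p[1]>2]);print("sqpatch",cv2.minAreaRect((W*1000).astype(np.float32)))
E
python3 - <<'E'
import sys; sys.path.insert(0,'.')
E
```

```text
round [ 0.6715775  -0.19258491  0.117     ]
board [[ 0.6021 -0.1562  0.025 ]
 [ 0.7414 -0.1605  0.025 ]
 [ 0.5998 -0.2248  0.025 ]] 0.13943506814660866 0.06865070567570263 yaw -1.7473146922145981 ctr [ 0.6706074  -0.19266171  0.025     ]
sq [[ 0.6385 -0.1609  0.055 ]
 [ 0.6994 -0.1617  0.055 ]] 0.060953975923966924 yaw -0.7890905367395215
ctr [ 0.66851668 -0.19231362  0.055     ]
sqpatch ((461.4830627441406, -4.946525573730469), (70.75421142578125, 70.7905044555664), 15.065276145935059)
```

```bash
python3 - <<'E'
from h import *
S=cam("side");C=cam("scene")
print("cup rim",onz(S,(507,250),.1),onz(C,(197,315),.1),"cup base",onz(S,(503,285),0),onz(C,(203,350),0))
go((.6715,-.1926,.20),0); go((.6715,-.1926,.085),0)
E
```

```text
cup rim [ 0.84981898 -0.3129228   0.1       ] [ 0.85565458 -0.29596183  0.1       ] cup base [ 0.85446187 -0.32236132  0.        ] [ 0.88188288 -0.30049856  0.        ]
shift cm [-8.42  5.58  3.11] rot deg [-0.   -0.02  0.13] | tcp [ 0.6155 -0.1085  0.2311] t 2.02
shift cm [-8.42  5.58 14.61] rot deg [-0.   -0.02  0.13] | tcp [ 0.6155 -0.1085  0.2311] t 2.02
```

{"api": "jog_arm", "payload": {"rows": [{"xyz": [-4, 2.6, 0], "delta_rot": [0, 0, 0], "fingers": 0}, {"xyz": [-7, 4.6, 2], "delta_rot": [0, 0, 0], "fingers": 0}, {"xyz": [-8.4, 5.6, 4], "delta_rot": [0, 0, 0.1], "fingers": 0}, {"xyz": [-8.4, 5.6, 4.5], "delta_rot": [0, 0, 0.1], "fingers": 0}, {"xyz": [-8.4, 5.6, 4.5], "delta_rot": [0, 0, 0.1], "fingers": 0}]}}

```text
clock: 2.43
tcp_pos: [0.6707, -0.1927, 0.183]
orientation: [-2.219, -2.218, 0.004]
contact_force: [0.6, 0.2, 0.3]
grip_width: 0.0855
```

```bash
python3 - <<'E'
from h import *
st()
go((.6715,-.1926,.085),0)
c=cam("wrist")
cv2.imwrite("pics/c_wrist.png",imaging.grab_frame("wrist"))
print(proj(c,[[.6715,-.1926,.117]]))
E
```

```text
t 2.43 tcp [ 0.6707 -0.1927  0.183 ] yaw(y axis) -0.04 tilt [-0.005  0.001 -1.   ] F [0.6 0.2 0.3] w 0.0855 q [ 0.15  0.56  0.07  1.54 -0.04  1.05  0.22]
shift cm [-0.01  0.13  9.8 ] rot deg [-0.27 -0.07 -0.04] | tcp [ 0.6707 -0.1927  0.183 ] t 2.43
[[319.15471307 211.91094684]]
```

View pics/c_wrist.png

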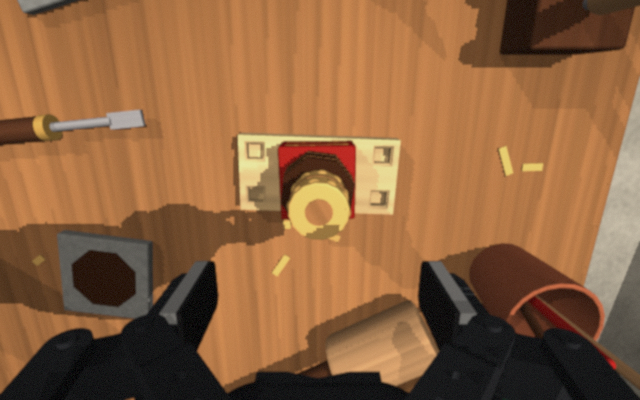

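Ring centre at (319,210) matches the projection (319,212). I'll descend and grip.

{"api": "jog_arm", "payload": {"rows": [{"xyz": [0, 0.1, 4], "delta_rot": [-0.3, 0, 0], "fingers": 0}, {"xyz": [0, 0.1, 7], "delta_rot": [-0.3, 0, 0], "fingers": 0}, {"xyz": [0, 0.1, 9], "delta_rot": [-0.3, 0, 0], "fingers": 0}, {"xyz": [0, 0.1, 9.7], "delta_rot": [-0.3, 0, 0], "fingers": 0}, {"xyz": [0, 0.1, 9.7], "delta_rot": [-0.3, 0, 0], "fingers": 0}]}}

```text
clock: 2.9
tcp_pos: [0.6715, -0.1891, 0.087]
orientation: [-2.217, -2.224, -0.004]
contact_force: [0.9, -0.2, 0.5]
grip_width: 0.0853
```

```bash
python3 - <<'E'
from h import *
st(); go((.6715,-.1926,.085),0)
E
```

```text
t 2.90 tcp [ 0.6715 -0.1891  0.087 ] yaw(y axis) 0.19 tilt [ 0.001  0.003 -1.   ] F [ 0.9 -0.2  0.5] w 0.0853 q [ 0.15  0.66  0.05  1.61 -0.05  0.88  0.23]
shift cm [-0.35  0.    0.2 ] rot deg [ 0.04 -0.17  0.19] | tcp [ 0.6715 -0.1891  0.087 ] t 2.9
```

{"api": "jog_arm", "payload": {"rows": [{"xyz": [-0.3, 0, 0.2], "delta_rot": [0, 0, 0], "fingers": 0}, {"xyz": [-0.3, 0, 0.2], "delta_rot": [0, 0, 0], "fingers": 0.2}, {"xyz": [-0.3, 0, 0.2], "delta_rot": [0, 0, 0], "fingers": 0.4}, {"xyz": [-0.3, 0, 0.2], "delta_rot": [0, 0, 0], "fingers": 0.6}, {"xyz": [-0.3, 0, 0.2], "delta_rot": [0, 0, 0], "fingers": 0.8}], "grip_force": 25}}

```text
clock: 3.32
tcp_pos: [0.672, -0.1922, 0.0861]
orientation: [-2.218, -2.225, -0.005]
contact_force: [-1.9, 0.6, 11.8]
grip_width: 0.0392
```

{"api": "jog_arm", "payload": {"rows": [{"xyz": [0, 0, 0], "fingers": 0.9}, {"xyz": [0, 0, 0], "fingers": 0.9}, {"xyz": [0, 0, 0], "fingers": 0.9}, {"xyz": [0, 0, 0], "fingers": 0.9}, {"xyz": [0, 0, 0], "fingers": 0.9}]}}

```text
$.rows[0]: bad value
```

```bash
python3 - <<'E'
from h import *
st()
cv2.imwrite("pics/d_wrist.png",imaging.grab_frame("wrist"))
E
```

```text
t 3.32 tcp [ 0.672  -0.1922  0.0861] yaw(y axis) 0.19 tilt [ 0.002  0.003 -1.   ] F [-1.9  0.6 11.8] w 0.0392 q [ 0.15  0.66  0.05  1.61 -0.05  0.87  0.23]
```

View pics/d_wrist.png

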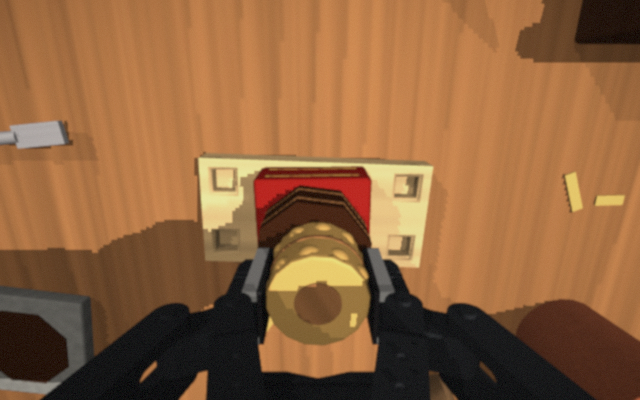

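{"api": "jog_arm", "payload": {"rows": [{"xyz": [0, 0, 0], "delta_rot": [0, 0, 0], "fingers": 0.85}, {"xyz": [0, 0, -0.5], "delta_rot": [0, 0, 0], "fingers": 0.85}, {"xyz": [0, 0, -2], "delta_rot": [0, 0, 0], "fingers": 0.85}, {"xyz": [0, 0, -5], "delta_rot": [0, 0, 0], "fingers": 0.85}, {"xyz": [0, 0, -8], "delta_rot": [0, 0, 0], "fingers": 0.85}]}}

```text
clock: 3.78
tcp_pos: [0.6708, -0.1922, 0.166]
orientation: [-2.216, -2.223, -0.003]
contact_force: [0.9, 0.2, -0.0]
grip_width: 0.0397
```

```bash
python3 - <<'E'
from h import *
st(); go((.46,.22,.2),0)
cv2.imwrite("pics/e_wrist.png",imaging.grab_frame("wrist"))
E
```

```text
t 3.78 tcp [ 0.6708 -0.1922  0.166 ] yaw(y axis) 0.18 tilt [-0.001  0.003 -1.   ] F [ 0.9  0.2 -0. ] w 0.0397 q [ 0.15  0.57  0.06  1.56 -0.04  1.01  0.23]
shift cm [ 41.3  -20.95  -3.25] rot deg [-0.05 -0.19  0.18] | tcp [ 0.6708 -0.1922  0.166 ] t 3.78
```

View pics/e_wrist.png

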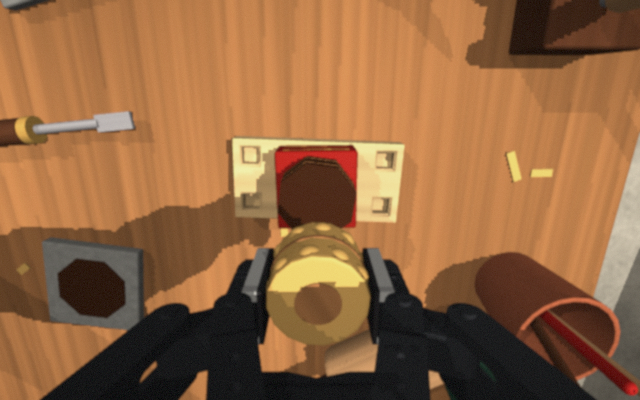

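{"api": "jog_arm", "payload": {"rows": [{"xyz": [3, -1.5, -2], "delta_rot": [0, 0, 0], "fingers": 0.85}, {"xyz": [6.5, -3, -3], "delta_rot": [0, 0, 0], "fingers": 0.85}, {"xyz": [10, -5, -3.2], "delta_rot": [0, 0, 0], "fingers": 0.85}, {"xyz": [13.5, -7, -3.2], "delta_rot": [0, 0, 0], "fingers": 0.85}, {"xyz": [17, -9, -3.2], "delta_rot": [0, 0, 0], "fingers": 0.85}]}}

```text
clock: 4.25
tcp_pos: [0.5831, -0.0222, 0.206]
orientation: [2.213, 2.219, 0.014]
contact_force: [0.8, 1.2, 0.2]
grip_width: 0.039
```

{"api": "jog_arm", "payload": {"rows": [{"xyz": [3.5, -2, 0], "delta_rot": [0, 0, 0], "fingers": 0.85}, {"xyz": [7, -4, 0], "delta_rot": [0, 0, 0], "fingers": 0.85}, {"xyz": [10.5, -6, 0], "delta_rot": [0, 0, 0], "fingers": 0.85}, {"xyz": [14, -8, 0], "delta_rot": [0, 0, 0], "fingers": 0.85}, {"xyz": [17.5, -10, 0], "delta_rot": [0, 0, 0], "fingers": 0.85}]}}

```text
clock: 4.67
tcp_pos: [0.4816, 0.1539, 0.2055]
orientation: [2.213, 2.218, 0.015]
contact_force: [0.4, 0.2, 0.5]
grip_width: 0.0394
```

```bash
python3 - <<'E'
from h import *
st(); go((.44,.27,.2),0)
E
```

```text
t 4.67 tcp [0.4816 0.1539 0.2055] yaw(y axis) 0.13 tilt [ 0.013  0.001 -1.   ] F [0.4 0.2 0.5] w 0.0394 q [-0.37  0.22 -0.08  1.99  0.03  0.92 -0.46]
shift cm [11.61 -4.14  0.51] rot deg [ 0.72 -0.08  0.13] | tcp [0.4816 0.1539 0.2055] t 4.67
```

{"api": "jog_arm", "payload": {"rows": [{"xyz": [4, -1.4, 0], "delta_rot": [0.7, 0, 0], "fingers": 0.85}, {"xyz": [8, -2.8, 0.2], "delta_rot": [0.7, 0, 0], "fingers": 0.85}, {"xyz": [11, -3.8, 0.4], "delta_rot": [0.7, 0, 0], "fingers": 0.85}, {"xyz": [11.6, -4.1, 0.5], "delta_rot": [0.7, 0, 0], "fingers": 0.85}, {"xyz": [11.6, -4.1, 0.5], "delta_rot": [0.7, 0, 0], "fingers": 0.85}]}}

```text
clock: 5.08
tcp_pos: [0.4387, 0.2729, 0.2001]
orientation: [-2.211, -2.229, -0.003]
contact_force: [-0.6, -1.1, -0.1]
grip_width: 0.0389
```

```bash
python3 - <<'E'
from h import *
st(); c=cam("wrist");np.savez("f.npz",K=c[0],t=c[1],R=c[2])
cv2.imwrite("pics/f_wrist.png",imaging.grab_frame("wrist"))
E
```

```text
t 5.08 tcp [0.4387 0.2729 0.2001] yaw(y axis) 0.48 tilt [-0.     0.002 -1.   ] F [-0.6 -1.1 -0.1] w 0.0389 q [-0.55  0.26 -0.15  1.96  0.05  0.93 -0.71]
```

View pics/f_wrist.png

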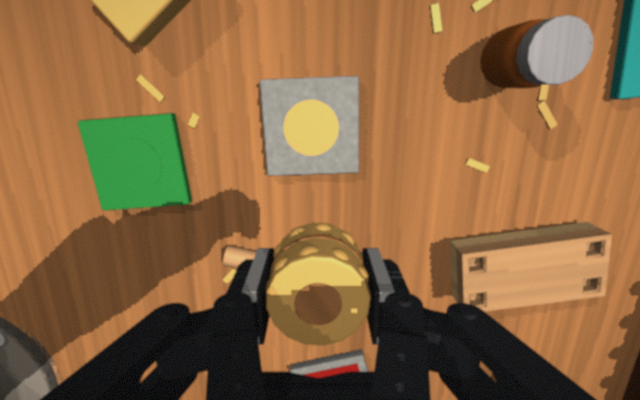

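```bash
python3 - <<'E'
from h import *
d=np.load("f.npz"); c=(d["K"],d["t"],d["R"])
im=cv2.imread("pics/f_wrist.png");hsv=cv2.cvtColor(im,cv2.COLOR_BGR2HSV)
m=np.zeros(im.shape[:2],np.uint8); m[90:165,275:350]=(hsv[90:165,275:350,1]>90)
cn=max(cv2.findContours(m,0,2)[0],key=cv2.contourArea)[:,0]
W=np.array([onz(c,p,.012)[:2] for p in cn]);print("round patch",cv2.fitEllipse((W*1000).astype(np.float32)), cv2.minEnclosingCircle((W*1000).astype(np.float32)))
sub=hsv[60:190,245:375]
m=np.zeros(im.shape[:2],np.uint8); m[60:190,245:375]=((sub[...,1]<60))
m=cv2.morphologyEx(m,cv2.MORPH_OPEN,np.ones((5,5)))
cn=max(cv2.findContours(m,0,2)[0],key=cv2.contourArea)[:,0]
W=np.array([onz(c,p,.012)[:2] for p in cn]);print("stand",cv2.minAreaRect((W*1000).astype(np.float32)))
cv2.imwrite("pics/f_z.png",cv2.resize(im[210:330,430:630],None,fx=4,fy=4,interpolation=cv2.INTER_CUBIC))
go((.43,.325,.05),0)
E
```

```text
round patch ((432.0325927734375, 311.6713562011719), (51.043853759765625, 51.209808349609375), 2.0485646724700928) ((432.0449523925781, 311.6121520996094), 25.987791061401367)
stand ((431.9461975097656, 311.8763427734375), (88.91287231445312, 88.75065612792969), 2.546011209487915)
shift cm [ 5.45 -0.97 15.01] rot deg [ 0.02 -0.06  0.28] | tcp [0.4399 0.2704 0.2   ] t 5.13
```

View pics/f_z.png

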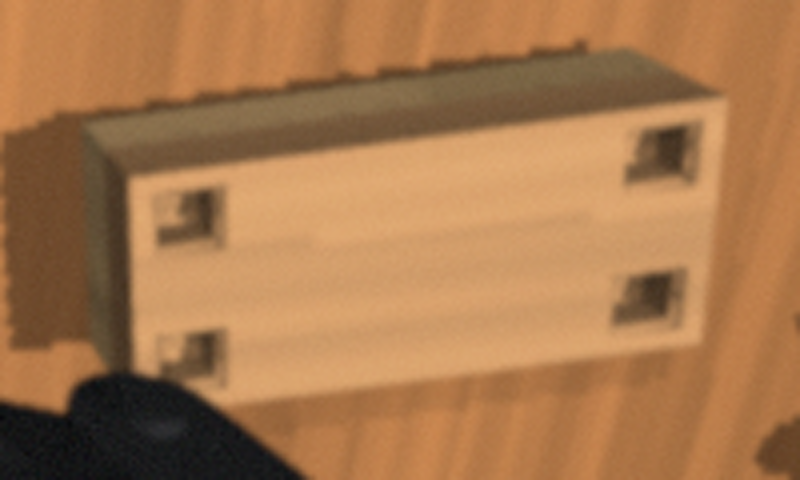

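```bash
python3 - <<'E'
from h import *
d=np.load("f.npz"); c=(d["K"],d["t"],d["R"])
print("held ring ctr",onz(c,(318,301),.2001+.031),"vs tcp .4387 .2729")
zz=lambda u,v:(430+u/4,210+v/4)
P=np.array([onz(c,zz(*p),.041) for p in [(130,177),(724,97),(700,345)]])
print(P,np.linalg.norm(P[1]-P[0]),np.linalg.norm(P[2]-P[1]),"ctr",(P[0]+P[2])/2,"yaw",np.degrees(np.arctan2(*(P[1]-P[0])[1::-1])))
S=np.array([onz(c,zz(*p),.041) for p in [(189,217),(663,153),(648,298),(193,355)]]);print("sockets",S,S.mean(0),[np.linalg.norm(S[i]-S[i-1]) for i in range(4)])
go((.432,.312,.06),0);go((.432,.312,.016),0)
E
```

```text
held ring ctr [0.43899321 0.27372777 0.2311    ] vs tcp .4387 .2729
[[0.57890569 0.19630686 0.041     ]
 [0.71616547 0.21846274 0.041     ]
 [0.72819324 0.15088311 0.041     ]] 0.13903642890915277 0.06864163047986967 ctr [0.65354947 0.17359498 0.041     ] yaw 9.16934776246827
sockets [[0.59469875 0.18566919 0.041     ]
 [0.70546468 0.20379469 0.041     ]
 [0.71178462 0.16421332 0.041     ]
 [0.60150126 0.1468615  0.041     ]] [0.65336233 0.17513467 0.041     ] [np.float64(0.03939937724318175), np.float64(0.11223914428587747), np.float64(0.0400827424838427), np.float64(0.11164007683939334)]
shift cm [ 4.15 -0.77 14.01] rot deg [ 0.02 -0.06  0.28] | tcp [0.4399 0.2704 0.2   ] t 5.13
shift cm [ 4.14 -0.78 18.41] rot deg [ 0.02 -0.06  0.28] | tcp [0.4399 0.2704 0.2   ] t 5.13
```

{"api": "jog_arm", "payload": {"rows": [{"xyz": [3, -0.6, 3], "delta_rot": [0, 0, 0], "fingers": 0.85}, {"xyz": [4.1, -0.8, 6.5], "delta_rot": [0, 0, 0.2], "fingers": 0.85}, {"xyz": [4.1, -0.8, 10], "delta_rot": [0, 0, 0.2], "fingers": 0.85}, {"xyz": [4.1, -0.8, 13], "delta_rot": [0, 0, 0.2], "fingers": 0.85}, {"xyz": [4.1, -0.8, 14.5], "delta_rot": [0, 0, 0.2], "fingers": 0.85}]}}

```text
clock: 5.55
tcp_pos: [0.4314, 0.3079, 0.0517]
orientation: [2.223, 2.22, -0.007]
contact_force: [-0.4, -0.2, 0.2]
grip_width: 0.0392
```

```bash
python3 - <<'E'
from h import *
st(); go((.432,.3112,.0155),0)
E
```

```text
t 5.55 tcp [0.4314 0.3079 0.0517] yaw(y axis) -0.07 tilt [-0.003 -0.003 -1.   ] F [-0.4 -0.2  0.2] w 0.0392 q [-0.62  0.49 -0.14  2.03  0.12  0.63 -0.84]
shift cm [0.35 0.07 3.62] rot deg [-0.16  0.19 -0.07] | tcp [0.4314 0.3079 0.0517] t 5.55
```

{"api": "jog_arm", "payload": {"rows": [{"xyz": [0.3, 0, 1], "delta_rot": [-0.2, 0.2, 0], "fingers": 0.85}, {"xyz": [0.3, 0.1, 2], "delta_rot": [-0.2, 0.2, 0], "fingers": 0.85}, {"xyz": [0.3, 0.1, 2.8], "delta_rot": [-0.2, 0.2, 0], "fingers": 0.85}, {"xyz": [0.3, 0.1, 3.2], "delta_rot": [-0.2, 0.2, 0], "fingers": 0.85}, {"xyz": [0.3, 0.1, 3.3], "delta_rot": [-0.2, 0.2, 0], "fingers": 0.85}]}}

```text
clock: 5.97
tcp_pos: [0.4328, 0.3101, 0.0185]
orientation: [2.223, 2.218, 0.001]
contact_force: [0.1, 0.5, 0.1]
grip_width: 0.0393
```

```bash
python3 - <<'E'
from h import *
st(); go((.432,.3112,.0155),0)
E
```

```text
t 5.97 tcp [0.4328 0.3101 0.0185] yaw(y axis) -0.13 tilt [ 0.001 -0.    -1.   ] F [0.1 0.5 0.1] w 0.0393 q [-0.63  0.55 -0.13  2.04  0.13  0.56 -0.86]
shift cm [ 0.11 -0.08  0.3 ] rot deg [ 0.05  0.01 -0.13] | tcp [0.4328 0.3101 0.0185] t 5.97
```

Down the last millimetres, then settle.

{"api": "jog_arm", "payload": {"rows": [{"xyz": [0.1, -0.1, 0.1], "delta_rot": [0, 0, 0], "fingers": 0.85}, {"xyz": [0.1, -0.1, 0.2], "delta_rot": [0, 0, 0], "fingers": 0.85}, {"xyz": [0.1, -0.1, 0.3], "delta_rot": [0, 0, 0], "fingers": 0.85}, {"xyz": [0.1, -0.1, 0.3], "delta_rot": [0, 0, 0], "fingers": 0.85}, {"xyz": [0.1, -0.1, 0.3], "delta_rot": [0, 0, 0], "fingers": 0.85}]}}

```text
clock: 6.38
tcp_pos: [0.4319, 0.3113, 0.0158]
orientation: [2.223, 2.218, 0.002]
contact_force: [-0.1, -1.1, -0.7]
grip_width: 0.0392
```

{"api": "jog_arm", "payload": {"rows": [{"xyz": [0, 0, 0.05], "delta_rot": [0, 0, 0], "fingers": 0.85}, {"xyz": [0, 0, 0.1], "delta_rot": [0, 0, 0], "fingers": 0.85}, {"xyz": [0, 0, 0.1], "delta_rot": [0, 0, 0], "fingers": 0.85}, {"xyz": [0, 0, 0.1], "delta_rot": [0, 0, 0], "fingers": 0.85}, {"xyz": [0, 0, 0.1], "delta_rot": [0, 0, 0], "fingers": 0.85}]}}

```text
clock: 6.8
tcp_pos: [0.432, 0.3114, 0.0152]
orientation: [2.223, 2.218, 0.002]
contact_force: [-1.7, -0.8, 5.6]
grip_width: 0.0392
```

{"api": "jog_arm", "payload": {"rows": [{"xyz": [0, 0, 0], "delta_rot": [0, 0, 0], "fingers": 0.5}, {"xyz": [0, 0, 0], "delta_rot": [0, 0, 0], "fingers": 0.4}, {"xyz": [0, 0, 0], "delta_rot": [0, 0, 0], "fingers": 0.3}, {"xyz": [0, 0, 0], "delta_rot": [0, 0, 0], "fingers": 0.2}, {"xyz": [0, 0, -0.5], "delta_rot": [0, 0, 0], "fingers": 0.2}]}}

```text
clock: 7.22
tcp_pos: [0.4315, 0.3109, 0.0196]
orientation: [2.223, 2.219, -0.0]
contact_force: [-0.8, -0.5, 0.0]
grip_width: 0.0678
```

{"api": "jog_arm", "payload": {"rows": [{"xyz": [0, 0, -1.5], "delta_rot": [0, 0, 0], "fingers": 0.2}, {"xyz": [0, 0, -4], "delta_rot": [0, 0, 0], "fingers": 0.1}, {"xyz": [0, 0, -8], "delta_rot": [0, 0, 0], "fingers": 0}, {"xyz": [0, 0, -12], "delta_rot": [0, 0, 0], "fingers": 0}, {"xyz": [-2, 0, -16], "delta_rot": [0, 0, 0], "fingers": 0}]}}

```text
clock: 7.63
tcp_pos: [0.4308, 0.2959, 0.1795]
orientation: [-2.218, -2.223, -0.004]
contact_force: [1.5, 0.4, 1.2]
grip_width: 0.0859
```

```bash
python3 - <<'E'
from h import *
st(); c=cam("wrist");np.savez("g.npz",K=c[0],t=c[1],R=c[2])
cv2.imwrite("pics/g_wrist.png",imaging.grab_frame("wrist"))
# octagon measure from e (pose then)
go((.58,0,.2),0)
E
```

```text
t 7.63 tcp [0.4308 0.2959 0.1795] yaw(y axis) 0.14 tilt [ 0.001  0.002 -1.   ] F [1.5 0.4 1.2] w 0.0859 q [-0.58  0.29 -0.17  1.96  0.06  0.89 -0.78]
shift cm [-29.16  14.64  -1.39] rot deg [ 0.51 -0.26 -0.18] | tcp [0.4346 0.2921 0.1861] t 7.68
```

View pics/g_wrist.png

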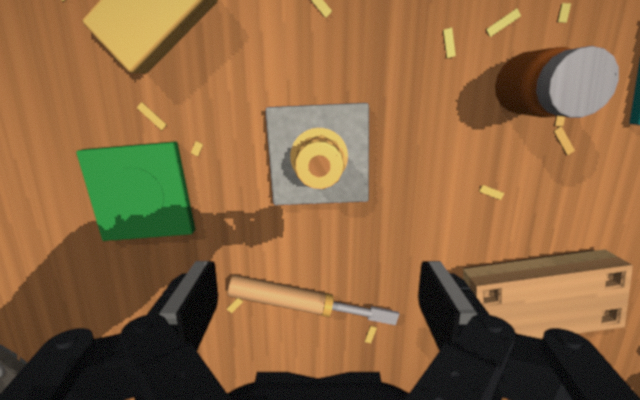

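Round tier stands upright, ring (319,165) inside the patch. Heading back for the octagon.

{"api": "jog_arm", "payload": {"rows": [{"xyz": [-3.5, 1.8, -1], "delta_rot": [0, 0, 0], "fingers": 0}, {"xyz": [-7, 3.6, -2], "delta_rot": [0, 0, 0], "fingers": 0}, {"xyz": [-10.5, 5.4, -2], "delta_rot": [0, 0, 0], "fingers": 0}, {"xyz": [-14, 7.2, -2], "delta_rot": [0, 0, 0], "fingers": 0}, {"xyz": [-17.5, 9, -2], "delta_rot": [0, 0, 0], "fingers": 0}]}}

```text
clock: 8.1
tcp_pos: [0.5245, 0.1147, 0.207]
orientation: [2.222, 2.215, 0.016]
contact_force: [1.0, 0.3, 0.9]
grip_width: 0.0855
```

{"api": "jog_arm", "payload": {"rows": [{"xyz": [-3.5, 1.8, 0], "delta_rot": [0, 0, 0], "fingers": 0}, {"xyz": [-7, 3.6, 0], "delta_rot": [0, 0, 0], "fingers": 0}, {"xyz": [-10.5, 5.4, 0], "delta_rot": [0, 0, 0], "fingers": 0}, {"xyz": [-14, 7.2, 0], "delta_rot": [0, 0, 0], "fingers": 0}, {"xyz": [-17.5, 9, 0], "delta_rot": [0, 0, 0], "fingers": 0}]}}

```text
clock: 8.52
tcp_pos: [0.6143, -0.0626, 0.2073]
orientation: [2.222, 2.215, 0.017]
contact_force: [0.3, 0.6, -0.2]
grip_width: 0.0851
```

```bash
python3 - <<'E'
from h import *
d=np.load("g.npz"); c=(d["K"],d["t"],d["R"]); print("ring now",onz(c,(319.3,165),.046))
st(); go((.67,-.17,.2),0)
E
```

```text
ring now [0.43248557 0.31139677 0.046     ]
t 8.52 tcp [ 0.6143 -0.0626  0.2073] yaw(y axis) -0.18 tilt [ 0.01   0.005 -1.   ] F [ 0.3  0.6 -0.2] w 0.0851 q [-0.02  0.4   0.03  1.73 -0.02  1.    0.01]
shift cm [-10.73   5.6    0.74] rot deg [ 0.58 -0.27 -0.18] | tcp [ 0.6143 -0.0626  0.2073] t 8.52
```

{"api": "jog_arm", "payload": {"rows": [{"xyz": [-4, 2.1, 0], "delta_rot": [0.6, -0.3, 0], "fingers": 0}, {"xyz": [-8, 4.2, 0.5], "delta_rot": [0.6, -0.3, 0], "fingers": 0}, {"xyz": [-10.7, 5.6, 0.7], "delta_rot": [0.6, -0.3, -0.2], "fingers": 0}, {"xyz": [-10.7, 5.6, 0.7], "delta_rot": [0.6, -0.3, -0.2], "fingers": 0}, {"xyz": [-10.7, 5.6, 0.7], "delta_rot": [0.6, -0.3, -0.2], "fingers": 0}]}}

```text
clock: 8.93
tcp_pos: [0.6696, -0.1734, 0.1996]
orientation: [2.227, 2.216, -0.003]
contact_force: [-0.2, 0.5, -0.3]
grip_width: 0.0853
```

```bash
python3 - <<'E'
from h import *
st(); c=cam("wrist");np.savez("i.npz",K=c[0],t=c[1],R=c[2])
im=imaging.grab_frame("wrist");cv2.imwrite("pics/i_wrist.png",im)
cv2.imwrite("pics/i_z.png",cv2.resize(im[120:240,220:420],None,fx=4,fy=4,interpolation=cv2.INTER_CUBIC))
E
```

```text
t 8.93 tcp [ 0.6696 -0.1734  0.1996] yaw(y axis) -0.27 tilt [-0.002 -0.002 -1.   ] F [-0.2  0.5 -0.3] w 0.0853 q [ 0.12  0.53  0.06  1.54 -0.03  1.07  0.19]
```

View pics/i_wrist.png

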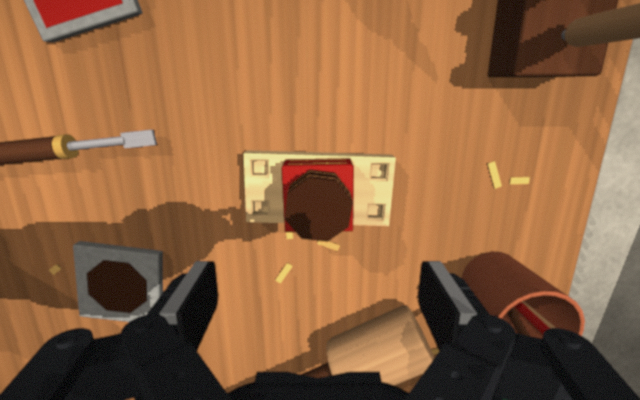

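View pics/i_z.png

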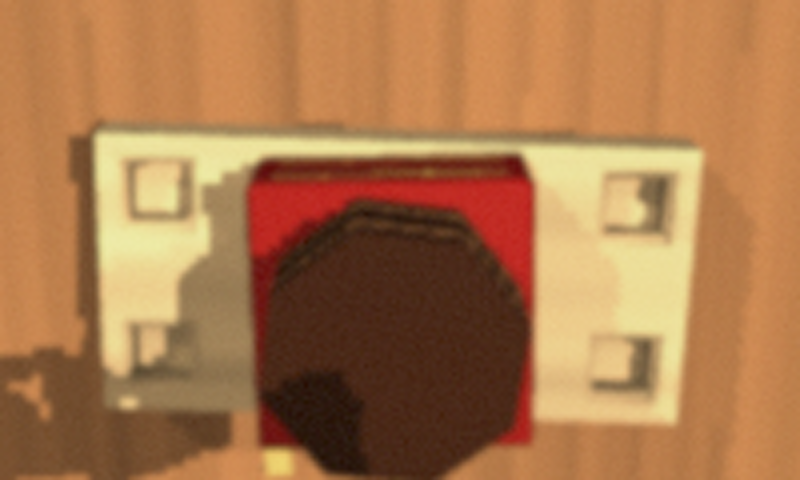

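```bash
python3 - <<'E'
from h import *
from scipy.optimize import least_squares
d=np.load("i.npz"); c=(d["K"],d["t"],d["R"])
im=cv2.imread("pics/i_wrist.png")
Z=lambda u,v:(220+u/4,120+v/4)
pts=np.array([onz(c,Z(*p),.083)[:2] for p in [(362,222),(455,240),(528,318),(275,285),(258,390),(330,472),(440,477),(515,420)]])
def octv(x,y,a,apo=.026):
    R=apo/np.cos(np.pi/8); th=a+np.pi/8+np.arange(8)*np.pi/4; return np.c_[x+R*np.cos(th),y+R*np.sin(th)]
def f(p):
    V=octv(*p); return np.min(np.linalg.norm(pts[:,None]-V[None],axis=2),axis=1)*1000
best=min((least_squares(f,[.67,-.192,np.radians(a)]) for a in range(-22,23,5)),key=lambda s:s.cost)
print(best.x,np.degrees(best.x[2])%45,best.fun)
V=octv(*best.x); q=proj(c,np.c_[V,np.full(8,.083)])
# patch octagon, dark region
hsv=cv2.cvtColor(im,cv2.COLOR_BGR2HSV)
m=np.zeros(im.shape[:2],np.uint8); m[255:316,82:150]=(hsv[255:316,82:150,1]>80)
cn=max(cv2.findContours(m,0,2)[0],key=cv2.contourArea)[:,0]
W=np.array([onz(c,p,.012)[:2] for p in cn],np.float32)*1000
print("octpatch",cv2.minAreaRect(W),cv2.minEnclosingCircle(W))
o=im.copy();cv2.polylines(o,[np.round(q*8).astype(int)],True,(0,255,0),1,shift=3);cv2.drawContours(o,[cn[:,None]],-1,(255,255,0),1)
a=cv2.resize(o[130:250,260:380],(480,480),interpolation=cv2.INTER_NEAREST);b=cv2.resize(o[230:330,60:180],(300,480),interpolation=cv2.INTER_NEAREST)
b=cv2.resize(o[230:330,60:180],(300,250)); b=cv2.copyMakeBorder(b,0,230,0,0,0)
cv2.imwrite("pics/i_o.png",np.hstack([a,b]))
E
```

```text
[ 0.67056883 -0.1899139  -0.11593422] 38.35745834780903 [1.36467657 2.39263129 1.04995508 1.48749028 0.52729126 0.75840322
 1.44851325 0.64959041]
octpatch ((450.26263427734375, -305.60870361328125), (61.91880416870117, 62.400821685791016), 35.663692474365234) ((450.4068603515625, -305.4051208496094), 33.2486457824707)
```

View pics/i_o.png

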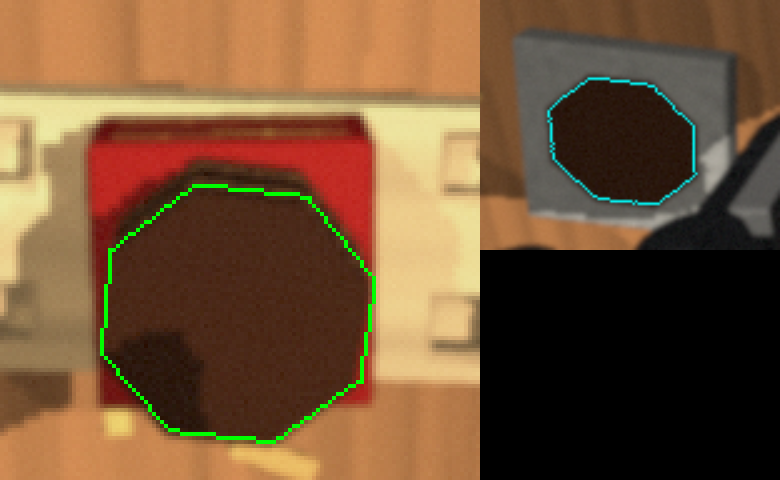

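Fit: octagon at (0.6706,-0.190), yaw -6.6°; octagon patch about (0.450,-0.305), yaw about -9.3°. The overlay follows the edges.

```bash
python3 - <<'E'
from h import *
go((.6706,-.1905,.100),np.radians(-6.6)); go((.6706,-.1905,.0575),np.radians(-6.6))
E
```

```text
shift cm [-2.    0.11  9.99] rot deg [-0.08  0.01  6.51] | tcp [ 0.6696 -0.1705  0.1999] t 8.98
shift cm [-2.    0.12 14.24] rot deg [-0.08  0.01  6.51] | tcp [ 0.6696 -0.1705  0.1999] t 8.98
```

{"api": "jog_arm", "payload": {"rows": [{"xyz": [-1.5, 0.1, 3], "delta_rot": [-0.1, 0, 3], "fingers": 0}, {"xyz": [-2, 0.1, 6], "delta_rot": [-0.1, 0, 6.5], "fingers": 0}, {"xyz": [-2, 0.1, 8.5], "delta_rot": [-0.1, 0, 6.5], "fingers": 0}, {"xyz": [-2, 0.1, 10], "delta_rot": [-0.1, 0, 6.5], "fingers": 0}, {"xyz": [-2, 0.1, 10], "delta_rot": [-0.1, 0, 6.5], "fingers": 0}]}}

```text
clock: 9.4
tcp_pos: [0.6676, -0.1873, 0.096]
orientation: [-2.338, -2.089, 0.005]
contact_force: [-1.1, 0.0, -0.2]
grip_width: 0.0854
```

```bash
python3 - <<'E'
from h import *
go((.6706,-.1905,.0575),np.radians(-6.6))
E
```

```text
shift cm [-0.29  0.36  3.85] rot deg [-0.39 -0.11  0.17] | tcp [ 0.6676 -0.1873  0.096 ] t 9.4
```

{"api": "jog_arm", "payload": {"rows": [{"xyz": [-0.3, 0.3, 1], "delta_rot": [-0.4, 0, 0.2], "fingers": 0}, {"xyz": [-0.3, 0.3, 2], "delta_rot": [-0.4, 0, 0.2], "fingers": 0}, {"xyz": [-0.3, 0.3, 3.2], "delta_rot": [-0.4, 0, 0.2], "fingers": 0}, {"xyz": [-0.3, 0.3, 3.8], "delta_rot": [-0.4, 0, 0.2], "fingers": 0}, {"xyz": [-0.3, 0.3, 3.8], "delta_rot": [-0.4, 0, 0.2], "fingers": 0}]}}

```text
clock: 9.82
tcp_pos: [0.669, -0.1901, 0.0563]
orientation: [-2.344, -2.087, -0.0]
contact_force: [-0.3, 1.0, 0.4]
grip_width: 0.0852
```

```bash
python3 - <<'E'
from h import *
st();go((.6706,-.1905,.0575),np.radians(-6.6))
E
```

```text
t 9.82 tcp [ 0.669  -0.1901  0.0563] yaw(y axis) -6.62 tilt [-0.002  0.003 -1.   ] F [-0.3  1.   0.4] w 0.0852 q [ 0.14  0.69  0.07  1.63 -0.06  0.83  0.12]
shift cm [-0.02  0.16 -0.12] rot deg [-0.13 -0.13 -0.02] | tcp [ 0.669  -0.1901  0.0563] t 9.82
```

{"api": "jog_arm", "payload": {"rows": [{"xyz": [0, 0.1, -0.2], "delta_rot": [-0.1, -0.1, 0], "fingers": 0}, {"xyz": [0, 0.2, -0.2], "delta_rot": [-0.1, -0.1, 0], "fingers": 0.2}, {"xyz": [0, 0.2, -0.2], "delta_rot": [-0.1, -0.1, 0], "fingers": 0.35}, {"xyz": [0, 0.2, -0.2], "delta_rot": [-0.1, -0.1, 0], "fingers": 0.45}, {"xyz": [0, 0.2, -0.2], "delta_rot": [-0.1, -0.1, 0], "fingers": 0.6}]}}

```text
clock: 10.23
tcp_pos: [0.6715, -0.1904, 0.0592]
orientation: [2.346, 2.089, 0.001]
contact_force: [-0.9, 0.6, 2.9]
grip_width: 0.0516
```

{"api": "jog_arm", "payload": {"rows": [{"xyz": [0, 0, 0], "delta_rot": [0, 0, 0], "fingers": 0.7}, {"xyz": [0, 0, 0], "delta_rot": [0, 0, 0], "fingers": 0.7}, {"xyz": [0, 0, -0.5], "delta_rot": [0, 0, 0], "fingers": 0.7}, {"xyz": [0, 0, -2.5], "delta_rot": [0, 0, 0], "fingers": 0.7}, {"xyz": [0, 0, -6], "delta_rot": [0, 0, 0], "fingers": 0.7}]}}

```text
clock: 10.65
tcp_pos: [0.6684, -0.1896, 0.1157]
orientation: [-2.341, -2.085, 0.007]
contact_force: [-0.1, 0.1, -1.3]
grip_width: 0.0513
```

```bash
python3 - <<'E'
from h import *
st();go((.50,-.24,.2),np.radians(-9.3))
cv2.imwrite("pics/j_wrist.png",imaging.grab_frame("wrist"))
E
```

```text
t 10.65 tcp [ 0.6684 -0.1896  0.1157] yaw(y axis) -6.60 tilt [-0.007  0.002 -1.   ] F [-0.1  0.1 -1.3] w 0.0513 q [ 0.13  0.63  0.08  1.6  -0.06  0.93  0.12]
shift cm [ -6.93 -16.21  -8.31] rot deg [-0.44 -0.06  2.7 ] | tcp [ 0.6684 -0.1896  0.1157] t 10.65
```

View pics/j_wrist.png

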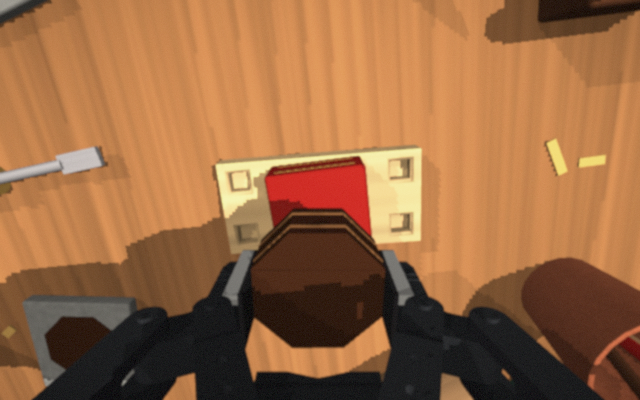

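{"api": "jog_arm", "payload": {"rows": [{"xyz": [-1, -2.5, -3], "delta_rot": [-0.4, 0, 0.5], "fingers": 0.7}, {"xyz": [-2.5, -6, -6], "delta_rot": [-0.4, 0, 1], "fingers": 0.7}, {"xyz": [-4, -9.5, -7], "delta_rot": [-0.4, 0, 2], "fingers": 0.7}, {"xyz": [-5.5, -13, -7], "delta_rot": [-0.4, 0, 2.7], "fingers": 0.7}, {"xyz": [-7, -16.5, -7], "delta_rot": [-0.4, 0, 2.7], "fingers": 0.7}]}}

```text
clock: 11.12
tcp_pos: [0.5007, -0.2424, 0.1969]
orientation: [2.385, 2.024, 0.017]
contact_force: [-0.2, -1.7, -0.5]
grip_width: 0.0513
```

```bash
python3 - <<'E'
from h import *
st();go((.45,-.30,.18),np.radians(-9.3))
E
```

```text
t 11.12 tcp [ 0.5007 -0.2424  0.1969] yaw(y axis) -9.36 tilt [ 0.017 -0.003 -1.   ] F [-0.2 -1.7 -0.5] w 0.0513 q [ 0.25  0.31  0.12  1.9  -0.05  0.92  0.22]
shift cm [-6.51 -4.09  1.63] rot deg [ 1.    0.02 -0.06] | tcp [ 0.5007 -0.2424  0.1969] t 11.12
```

{"api": "jog_arm", "payload": {"rows": [{"xyz": [-3, -2, 0.5], "delta_rot": [1, 0, 0], "fingers": 0.7}, {"xyz": [-5.5, -3.5, 1], "delta_rot": [1, 0, 0], "fingers": 0.7}, {"xyz": [-6.5, -4.1, 1.6], "delta_rot": [1, 0, 0], "fingers": 0.7}, {"xyz": [-6.5, -4.1, 1.6], "delta_rot": [1, 0, 0], "fingers": 0.7}, {"xyz": [-6.5, -4.1, 1.6], "delta_rot": [1, 0, 0], "fingers": 0.7}]}}

```text
clock: 11.53
tcp_pos: [0.4501, -0.2997, 0.1803]
orientation: [-2.396, -2.031, -0.0]
contact_force: [0.9, 0.1, -0.1]
grip_width: 0.0516
```

```bash
python3 - <<'E'
from h import *
st(); c=cam("wrist");np.savez("k.npz",K=c[0],t=c[1],R=c[2])
im=imaging.grab_frame("wrist");cv2.imwrite("pics/k_wrist.png",im)
E
```

```text
t 11.53 tcp [ 0.4501 -0.2997  0.1803] yaw(y axis) -9.42 tilt [ 0.  0. -1.] F [ 0.9  0.1 -0.1] w 0.0516 q [ 0.35  0.31  0.14  1.94 -0.06  0.89  0.36]
```

View pics/k_wrist.png

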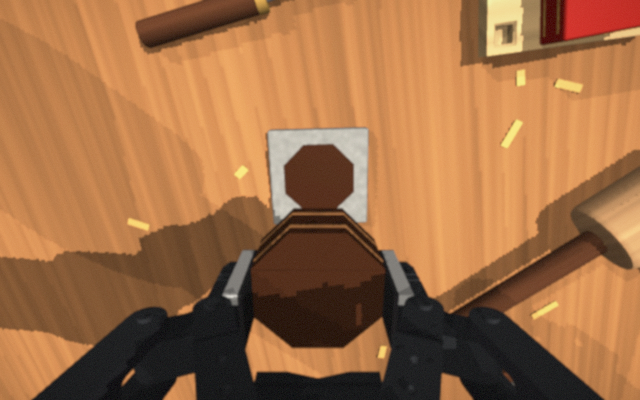

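```bash
python3 - <<'E'
from h import *
d=np.load("k.npz"); c=(d["K"],d["t"],d["R"])
im=cv2.imread("pics/k_wrist.png");hsv=cv2.cvtColor(im,cv2.COLOR_BGR2HSV)
m=np.zeros(im.shape[:2],np.uint8); s=hsv[115:235,255:385];m[115:235,255:385]=(s[...,1]<70)&(s[...,2]>90)
m=cv2.morphologyEx(m,cv2.MORPH_OPEN,np.ones((3,3)))
cn=max(cv2.findContours(m,0,2)[0],key=cv2.contourArea)[:,0]
W=np.array([onz(c,p,.012)[:2] for p in cn],np.float32)*1000
print("stand",cv2.minAreaRect(W))
m=np.zeros(im.shape[:2],np.uint8); s=hsv[138:207,275:362];m[138:207,275:362]=(s[...,1]>90)
cn=max(cv2.findContours(m,0,2)[0],key=cv2.contourArea)[:,0]
W=np.array([onz(c,p,.012)[:2] for p in cn if p[1]<205],np.float32)*1000
from scipy.optimize import least_squares
def f(p):
    out=[]
    for k in range(8):
        a=p[2]+k*np.pi/4; out.append((W-p[:2])@[np.cos(a),np.sin(a)])
    return np.max(out,axis=0)-p[3]
s=least_squares(f,[450,-305,np.radians(-9),31]);print("patch",s.x[:2],np.degrees(s.x[2]),s.x[3],"rms",np.sqrt(np.mean(s.fun**2)))
def held(cc,pts): return [onz(c,p,.1803+.0243) for p in pts]
print("held front/back mid",np.mean(held(c,[(297,347),(345,347)]),0))
go((.45,-.305,.06),np.radians(-9.3))
E
```

```text
stand ((450.5249938964844, -303.9627380371094), (89.06229400634766, 89.3486557006836), 82.0047378540039)
patch [ 450.52141144 -305.17545598] -8.156621669068084 30.67263059682857 rms 0.32368078505055975
held front/back mid [ 0.4475386  -0.32565182  0.2046    ]
shift cm [-0.63 -0.03 12.04] rot deg [ 0.05 -0.02  0.  ] | tcp [ 0.4512 -0.2989  0.1805] t 11.58
```

{"api": "jog_arm", "payload": {"rows": [{"xyz": [-0.5, 0, 3], "delta_rot": [0, 0, -1], "fingers": 0.7}, {"xyz": [-0.6, 0, 6.5], "delta_rot": [0, 0, -1.3], "fingers": 0.7}, {"xyz": [-0.6, 0, 10], "delta_rot": [0, 0, -1.3], "fingers": 0.7}, {"xyz": [-0.6, 0, 13], "delta_rot": [0, 0, -1.3], "fingers": 0.7}, {"xyz": [-0.6, 0, 14], "delta_rot": [0, 0, -1.3], "fingers": 0.7}]}}

```text
clock: 12.0
tcp_pos: [0.4499, -0.3015, 0.0366]
orientation: [-2.363, -2.062, 0.0]
contact_force: [0.1, 0.3, -1.2]
grip_width: 0.0516
```

```bash
python3 - <<'E'
from h import *
st();go((.4505,-.3045,.0165),np.radians(-8))
E
```

```text
t 12.00 tcp [ 0.4499 -0.3015  0.0366] yaw(y axis) -7.80 tilt [-0.004  0.004 -1.   ] F [ 0.1  0.3 -1.2] w 0.0516 q [ 0.39  0.53  0.1   2.02 -0.1   0.6   0.43]
shift cm [-0.3   0.11  2.01] rot deg [-0.24 -0.2   0.2 ] | tcp [ 0.4499 -0.3015  0.0366] t 12.0
```

{"api": "jog_arm", "payload": {"rows": [{"xyz": [-0.3, 0, 0.8], "delta_rot": [-0.2, -0.2, 0.2], "fingers": 0.7}, {"xyz": [-0.3, 0.1, 1.5], "delta_rot": [-0.2, -0.2, 0.2], "fingers": 0.7}, {"xyz": [-0.3, 0.1, 1.8], "delta_rot": [-0.2, -0.2, 0.2], "fingers": 0.7}, {"xyz": [-0.3, 0.1, 2], "delta_rot": [-0.2, -0.2, 0.2], "fingers": 0.7}, {"xyz": [-0.3, 0.1, 2], "delta_rot": [-0.2, -0.2, 0.2], "fingers": 0.7}]}}

```text
clock: 12.42
tcp_pos: [0.4512, -0.3048, 0.0174]
orientation: [2.37, 2.061, 0.0]
contact_force: [-0.1, 0.7, -0.4]
grip_width: 0.0517
```

```bash
python3 - <<'E'
from h import *
st();go((.4505,-.3045,.0155),np.radians(-8))
E
```

```text
t 12.42 tcp [ 0.4512 -0.3048  0.0174] yaw(y axis) -7.99 tilt [ 0.001 -0.001 -1.   ] F [-0.1  0.7 -0.4] w 0.0517 q [ 0.4   0.57  0.1   2.02 -0.1   0.55  0.43]
shift cm [ 0.02 -0.07  0.19] rot deg [0.05 0.03 0.01] | tcp [ 0.4512 -0.3048  0.0174] t 12.42
```

{"api": "jog_arm", "payload": {"rows": [{"xyz": [0, 0, 0.05], "delta_rot": [0, 0, 0], "fingers": 0.7}, {"xyz": [0, 0, 0.1], "delta_rot": [0, 0, 0], "fingers": 0.7}, {"xyz": [0, 0, 0.15], "delta_rot": [0, 0, 0], "fingers": 0.7}, {"xyz": [0, 0, 0.2], "delta_rot": [0, 0, 0], "fingers": 0.7}, {"xyz": [0, 0, 0.2], "delta_rot": [0, 0, 0], "fingers": 0.7}]}}

```text
clock: 12.83
tcp_pos: [0.4515, -0.3051, 0.0161]
orientation: [2.37, 2.06, 0.001]
contact_force: [-2.1, 0.9, 5.7]
grip_width: 0.0515
```

Contact at 5.7 N. Releasing.

{"api": "jog_arm", "payload": {"rows": [{"xyz": [0, 0, 0], "delta_rot": [0, 0, 0], "fingers": 0.35}, {"xyz": [0, 0, 0], "delta_rot": [0, 0, 0], "fingers": 0.25}, {"xyz": [0, 0, 0], "delta_rot": [0, 0, 0], "fingers": 0.1}, {"xyz": [0, 0, 0], "delta_rot": [0, 0, 0], "fingers": 0}, {"xyz": [0, 0, -0.5], "delta_rot": [0, 0, 0], "fingers": 0}]}}

```text
clock: 13.25
tcp_pos: [0.4509, -0.3047, 0.0205]
orientation: [2.371, 2.061, -0.0]
contact_force: [-0.3, -0.3, 0.3]
grip_width: 0.0857
```

{"api": "jog_arm", "payload": {"rows": [{"xyz": [0, 0, -1.5], "delta_rot": [0, 0, 0], "fingers": 0}, {"xyz": [0, 0, -4.5], "delta_rot": [0, 0, 0], "fingers": 0}, {"xyz": [0, 0, -8.5], "delta_rot": [0, 0, 0], "fingers": 0}, {"xyz": [0, 0, -12.5], "delta_rot": [0, 0, 0], "fingers": 0}, {"xyz": [0, 0, -16], "delta_rot": [0, 0, 0], "fingers": 0}]}}

```text
clock: 13.67
tcp_pos: [0.4508, -0.3048, 0.1832]
orientation: [2.37, 2.06, 0.0]
contact_force: [1.0, -0.1, -0.9]
grip_width: 0.0857
```

```bash
python3 - <<'E'
from h import *
st(); c=cam("wrist");np.savez("l.npz",K=c[0],t=c[1],R=c[2])
im=imaging.grab_frame("wrist");cv2.imwrite("pics/l_wrist.png",im)
go((.66,-.16,.2),0)
E
```

```text
t 13.67 tcp [ 0.4508 -0.3048  0.1832] yaw(y axis) -8.02 tilt [ 0.001 -0.001 -1.   ] F [ 1.  -0.1 -0.9] w 0.0857 q [ 0.36  0.32  0.15  1.93 -0.06  0.9   0.39]
shift cm [17.43 18.33 -0.88] rot deg [ 0.61  0.26 -8.05] | tcp [ 0.4542 -0.3069  0.1898] t 13.72
```

View pics/l_wrist.png

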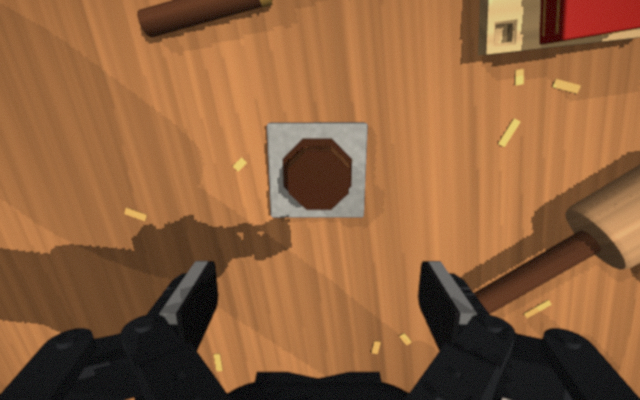

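{"api": "jog_arm", "payload": {"rows": [{"xyz": [2.5, 2.7, -0.5], "delta_rot": [0.6, 0.2, -2], "fingers": 0}, {"xyz": [5.2, 5.5, -0.9], "delta_rot": [0.6, 0.2, -4], "fingers": 0}, {"xyz": [8, 8.4, -0.9], "delta_rot": [0.6, 0.2, -6], "fingers": 0}, {"xyz": [10.8, 11.3, -0.9], "delta_rot": [0.6, 0.2, -8], "fingers": 0}, {"xyz": [13.5, 14.2, -0.9], "delta_rot": [0.6, 0.2, -8], "fingers": 0}]}}

```text
clock: 14.13
tcp_pos: [0.6148, -0.1916, 0.2002]
orientation: [2.22, 2.222, -0.0]
contact_force: [1.1, -1.1, -0.5]
grip_width: 0.0852
```

```bash
python3 - <<'E'
from h import *
d=np.load("l.npz"); c=(d["K"],d["t"],d["R"]); print("oct top ctr",onz(c,(317.3,175),.04))
st();go((.668,-.19,.19),0)
E
```

```text
oct top ctr [ 0.45159686 -0.30048706  0.04      ]
t 14.13 tcp [ 0.6148 -0.1916  0.2002] yaw(y axis) 0.05 tilt [ 0.001 -0.001 -1.   ] F [ 1.1 -1.1 -0.5] w 0.0852 q [ 0.15  0.45  0.07  1.67 -0.04  1.02  0.24]
shift cm [0.16 5.32 1.03] rot deg [0.03 0.05 0.05] | tcp [ 0.6148 -0.1916  0.2002] t 14.13
```

{"api": "jog_arm", "payload": {"rows": [{"xyz": [0.2, 3, 0.5], "delta_rot": [0, 0, 0], "fingers": 0}, {"xyz": [0.2, 5.3, 1], "delta_rot": [0, 0, 0], "fingers": 0}, {"xyz": [0.2, 5.3, 1], "delta_rot": [0, 0, 0], "fingers": 0}, {"xyz": [0.2, 5.3, 1], "delta_rot": [0, 0, 0], "fingers": 0}, {"xyz": [0.2, 5.3, 1], "delta_rot": [0, 0, 0], "fingers": 0}]}}

```text
clock: 14.55
tcp_pos: [0.6668, -0.1903, 0.1899]
orientation: [2.221, 2.221, -0.002]
contact_force: [-0.3, -0.2, 0.3]
grip_width: 0.0856
```

```bash
python3 - <<'E'
from h import *
st(); c=cam("wrist");np.savez("m.npz",K=c[0],t=c[1],R=c[2])
im=imaging.grab_frame("wrist");cv2.imwrite("pics/m_wrist.png",im)
hsv=cv2.cvtColor(im,cv2.COLOR_BGR2HSV)
m=(((hsv[...,0]<7)|(hsv[...,0]>173))&(hsv[...,1]>150)&(hsv[...,2]>150)).astype(np.uint8); m[:,:250]=0;m[:,400:]=0
m=cv2.morphologyEx(m,cv2.MORPH_OPEN,np.ones((3,3)))
cn=max(cv2.findContours(m,0,2)[0],key=cv2.contourArea)[:,0]
W=np.array([onz(c,p,.055)[:2] for p in cn],np.float32)*1000
print("sq",cv2.minAreaRect(W))
a=cv2.resize(im[120:240,220:420],None,fx=2.4,fy=2.4,interpolation=cv2.INTER_CUBIC)
b=cv2.resize(cv2.imread("pics/l_wrist.png")[110:230,260:380],None,fx=2.4,fy=2.4,interpolation=cv2.INTER_CUBIC)
cv2.imwrite("pics/m_z.png",np.hstack([a,b]))
E
```

```text
t 14.55 tcp [ 0.6668 -0.1903  0.1899] yaw(y axis) 0.00 tilt [-0.001 -0.001 -1.   ] F [-0.3 -0.2  0.3] w 0.0856 q [ 0.14  0.54  0.07  1.55 -0.04  1.05  0.22]
sq ((669.7784423828125, -191.2603759765625), (60.042701721191406, 60.88161087036133), 0.8901124000549316)
```

View pics/m_z.png

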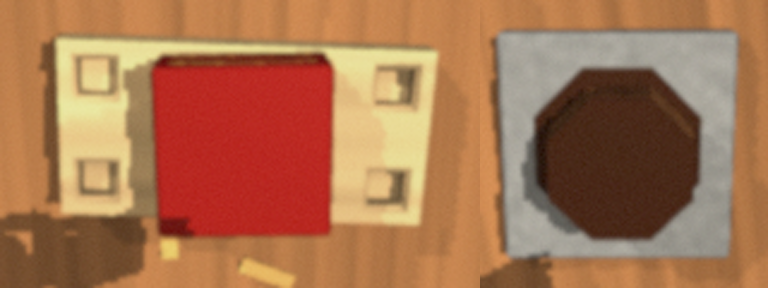

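```bash
python3 - <<'E'
from h import *
go((.6697,-.1915,.08),np.radians(.6));go((.6697,-.1915,.029),np.radians(.6))
E
```

```text
shift cm [-0.09  0.31 11.03] rot deg [-0.02  0.07 -0.63] | tcp [ 0.6666 -0.1905  0.1903] t 14.6
shift cm [-0.08  0.31 16.13] rot deg [-0.02  0.07 -0.63] | tcp [ 0.6666 -0.1905  0.1903] t 14.6
```

{"api": "jog_arm", "payload": {"rows": [{"xyz": [-0.1, 0.3, 3], "delta_rot": [0, 0, -0.6], "fingers": 0}, {"xyz": [-0.1, 0.3, 6.5], "delta_rot": [0, 0, -0.6], "fingers": 0}, {"xyz": [-0.1, 0.3, 9.5], "delta_rot": [0, 0, -0.6], "fingers": 0}, {"xyz": [-0.1, 0.3, 12], "delta_rot": [0, 0, -0.6], "fingers": 0}, {"xyz": [-0.1, 0.3, 12.5], "delta_rot": [0, 0, -0.6], "fingers": 0}]}}

```text
clock: 15.02
tcp_pos: [0.6653, -0.1917, 0.0611]
orientation: [-2.208, -2.227, 0.009]
contact_force: [-0.5, 0.2, -0.8]
grip_width: 0.0849
```

```bash
python3 - <<'E'
from h import *
st();go((.6697,-.1915,.029),np.radians(.6))
E
```

```text
t 15.02 tcp [ 0.6653 -0.1917  0.0611] yaw(y axis) 0.51 tilt [-0.008  0.    -1.   ] F [-0.5  0.2 -0.8] w 0.0849 q [ 0.15  0.69  0.06  1.63 -0.05  0.84  0.23]
shift cm [0.01 0.46 3.2 ] rot deg [-0.45 -0.01 -0.09] | tcp [ 0.6653 -0.1917  0.0611] t 15.02
```

{"api": "jog_arm", "payload": {"rows": [{"xyz": [0, 0.4, 0.6], "delta_rot": [-0.4, 0, 0], "fingers": 0}, {"xyz": [0, 0.4, 1.5], "delta_rot": [-0.4, 0, 0], "fingers": 0}, {"xyz": [0, 0.4, 2.5], "delta_rot": [-0.4, 0, 0], "fingers": 0}, {"xyz": [0, 0.4, 3], "delta_rot": [-0.4, 0, 0], "fingers": 0}, {"xyz": [0, 0.4, 3.1], "delta_rot": [-0.4, 0, 0], "fingers": 0}]}}

```text
clock: 15.43
tcp_pos: [0.6688, -0.1915, 0.0296]
orientation: [-2.211, -2.23, 0.001]
contact_force: [0.1, -0.1, -0.8]
grip_width: 0.0854
```

```bash
python3 - <<'E'
from h import *
st();go((.6697,-.1915,.029),np.radians(.6))
E
```

```text
t 15.43 tcp [ 0.6688 -0.1915  0.0296] yaw(y axis) 0.51 tilt [-0.001  0.    -1.   ] F [ 0.1 -0.1 -0.8] w 0.0854 q [ 0.15  0.73  0.05  1.63 -0.05  0.78  0.24]
shift cm [0.   0.09 0.06] rot deg [-0.08 -0.02 -0.09] | tcp [ 0.6688 -0.1915  0.0296] t 15.43
```

{"api": "jog_arm", "payload": {"rows": [{"xyz": [0, 0.1, 0], "delta_rot": [0, 0, 0], "fingers": 0.1}, {"xyz": [0, 0.1, 0], "delta_rot": [0, 0, 0], "fingers": 0.2}, {"xyz": [0, 0.1, 0], "delta_rot": [0, 0, 0], "fingers": 0.3}, {"xyz": [0, 0.1, 0], "delta_rot": [0, 0, 0], "fingers": 0.45}, {"xyz": [0, 0.1, 0], "delta_rot": [0, 0, 0], "fingers": 0.6}]}}

```text
clock: 15.85
tcp_pos: [0.6704, -0.1916, 0.0304]
orientation: [-2.211, -2.231, 0.0]
contact_force: [-0.8, 0.5, 3.4]
grip_width: 0.0614
```

{"api": "jog_arm", "payload": {"rows": [{"xyz": [0, 0, 0], "delta_rot": [0, 0, 0], "fingers": 0.6}, {"xyz": [0, 0, 0], "delta_rot": [0, 0, 0], "fingers": 0.6}, {"xyz": [0, 0, -0.3], "delta_rot": [0, 0, 0], "fingers": 0.6}, {"xyz": [0, 0, -2], "delta_rot": [0, 0, 0], "fingers": 0.6}, {"xyz": [0, 0, -5.5], "delta_rot": [0, 0, 0], "fingers": 0.6}]}}

```text
clock: 16.27
tcp_pos: [0.6668, -0.1906, 0.0812]
orientation: [-2.206, -2.226, 0.008]
contact_force: [0.4, -0.6, -1.7]
grip_width: 0.0614
```

{"api": "jog_arm", "payload": {"rows": [{"xyz": [0, 0, -3], "delta_rot": [0, 0, 0], "fingers": 0.6}, {"xyz": [0, 0, -6.5], "delta_rot": [0, 0, 0], "fingers": 0.6}, {"xyz": [0, 0, -8], "delta_rot": [0, 0, 0], "fingers": 0.6}, {"xyz": [0, 0, -8], "delta_rot": [0, 0, 0], "fingers": 0.6}, {"xyz": [0, 0, -8], "delta_rot": [0, 0, 0], "fingers": 0.6}]}}

```text
clock: 16.68
tcp_pos: [0.668, -0.191, 0.1623]
orientation: [-2.207, -2.227, 0.006]
contact_force: [-0.4, -0.5, -0.2]
grip_width: 0.062
```

```bash
python3 - <<'E'
from h import *
st(); c=cam("wrist");np.savez("n.npz",K=c[0],t=c[1],R=c[2])
im=imaging.grab_frame("wrist");cv2.imwrite("pics/n_wrist.png",im)
go((.465,-.005,.17),np.radians(15))
E
```

```text
t 16.68 tcp [ 0.668  -0.191   0.1623] yaw(y axis) 0.52 tilt [-0.007  0.002 -1.   ] F [-0.4 -0.5 -0.2] w 0.0620 q [ 0.14  0.58  0.07  1.56 -0.04  1.01  0.23]
shift cm [ 18.75 -20.04  -0.69] rot deg [ -0.56  -0.21 -14.47] | tcp [ 0.667  -0.1906  0.1606] t 16.73
```

View pics/n_wrist.png

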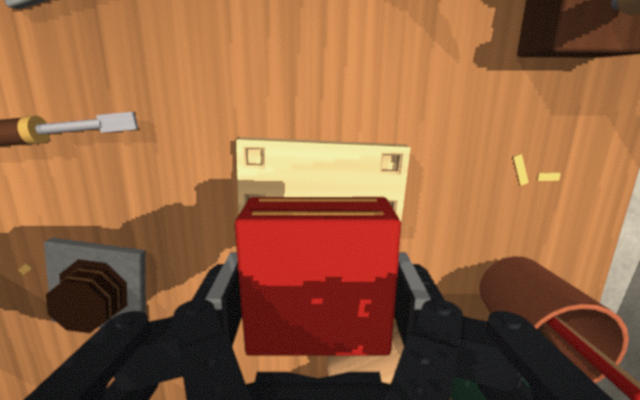

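{"api": "jog_arm", "payload": {"rows": [{"xyz": [2, -3, -1], "delta_rot": [-0.5, -0.2, -3], "fingers": 0.6}, {"xyz": [4, -6, -1.5], "delta_rot": [-0.5, -0.2, -6], "fingers": 0.6}, {"xyz": [6, -9, -2], "delta_rot": [-0.5, -0.2, -9], "fingers": 0.6}, {"xyz": [8.5, -12.5, -2], "delta_rot": [-0.5, -0.2, -12], "fingers": 0.6}, {"xyz": [11, -16, -2], "delta_rot": [-0.5, -0.2, -14.5], "fingers": 0.6}]}}

```text
clock: 17.15
tcp_pos: [0.5058, -0.0829, 0.1809]
orientation: [-1.907, -2.493, 0.004]
contact_force: [0.5, 1.3, -0.7]
grip_width: 0.0616
```

```bash
python3 - <<'E'
from h import *
st();go((.465,-.05,.17),np.radians(15))
E
```

```text
t 17.15 tcp [ 0.5058 -0.0829  0.1809] yaw(y axis) 15.16 tilt [-0.004  0.    -1.   ] F [ 0.5  1.3 -0.7] w 0.0616 q [ 0.06  0.27 -0.03  1.99  0.01  0.88  0.3 ]
shift cm [ 4.24 -3.07  1.11] rot deg [-0.21 -0.06  0.16] | tcp [ 0.5058 -0.0829  0.1809] t 17.15
```

{"api": "jog_arm", "payload": {"rows": [{"xyz": [2, -1.5, 0.5], "delta_rot": [-0.2, 0, 0.1], "fingers": 0.6}, {"xyz": [4, -2.9, 1], "delta_rot": [-0.2, 0, 0.1], "fingers": 0.6}, {"xyz": [4.2, -3.1, 1.1], "delta_rot": [-0.2, 0, 0.1], "fingers": 0.6}, {"xyz": [4.2, -3.1, 1.1], "delta_rot": [-0.2, 0, 0.1], "fingers": 0.6}, {"xyz": [4.2, -3.1, 1.1], "delta_rot": [-0.2, 0, 0.1], "fingers": 0.6}]}}

```text
clock: 17.57
tcp_pos: [0.4648, -0.0508, 0.1694]
orientation: [-1.91, -2.492, 0.0]
contact_force: [0.6, 0.1, 0.0]
grip_width: 0.0616
```

```bash
python3 - <<'E'
from h import *
st(); c=cam("wrist");np.savez("p.npz",K=c[0],t=c[1],R=c[2])
im=imaging.grab_frame("wrist");cv2.imwrite("pics/p_wrist.png",im)
hsv=cv2.cvtColor(im,cv2.COLOR_BGR2HSV)
m=(((hsv[...,0]<7)|(hsv[...,0]>173))&(hsv[...,1]>150)&(hsv[...,2]>80)).astype(np.uint8); m[192:]=0
cn=max(cv2.findContours(m,0,2)[0],key=cv2.contourArea)[:,0]
W=np.array([onz(c,p,.012)[:2] for p in cn],np.float32)*1000
print("patch",cv2.minAreaRect(W),cn.min(0),cn.max(0))
E
```

```text
t 17.57 tcp [ 0.4648 -0.0508  0.1694] yaw(y axis) 15.06 tilt [-0.001  0.001 -1.   ] F [0.6 0.1 0. ] w 0.0616 q [ 0.02  0.22 -0.05  2.1   0.01  0.83  0.23]
patch ((461.7372741699219, -5.047008514404297), (70.93844604492188, 70.16764831542969), 15.103131294250488) [286  81] [372 165]
```

View pics/p_wrist.png

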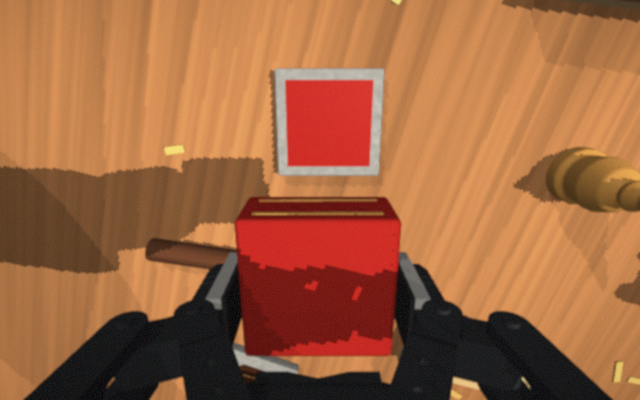

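```bash
python3 - <<'E'
from h import *
d=np.load("p.npz"); c=(d["K"],d["t"],d["R"])
H=np.array([onz(c,p,.1944) for p in [(238,221),(399,220),(392,354),(248,355)]])
print(H.mean(0),[np.linalg.norm(H[i]-H[i-1]) for i in range(4)],[np.degrees(np.arctan2(*(H[j]-H[i])[1::-1])) for i,j in((0,1),(3,2))])
go((.4617,-.0052,.07),np.radians(15.1));go((.4617,-.0052,.018),np.radians(15.1))
E
```

```text
[ 0.46525747 -0.04995016  0.1944    ] [np.float64(0.06006182736969394), np.float64(0.05852650303263405), np.float64(0.05992555404893317), np.float64(0.05996127860036156)] [np.float64(15.50844757438872), np.float64(15.644165423217808)]
shift cm [4.52 0.83 9.97] rot deg [-0.03 -0.05 -0.08] | tcp [ 0.4654 -0.0511  0.1697] t 17.62
shift cm [ 4.52  0.84 15.17] rot deg [-0.03 -0.05 -0.08] | tcp [ 0.4654 -0.0511  0.1697] t 17.62
```

{"api": "jog_arm", "payload": {"rows": [{"xyz": [3, 0.5, 2], "delta_rot": [0, 0, 0.2], "fingers": 0.6}, {"xyz": [4.4, 0.8, 5], "delta_rot": [0, 0, 0.3], "fingers": 0.6}, {"xyz": [4.4, 0.8, 8.5], "delta_rot": [0, 0, 0.3], "fingers": 0.6}, {"xyz": [4.4, 0.8, 11], "delta_rot": [0, 0, 0.3], "fingers": 0.6}, {"xyz": [4.4, 0.8, 12], "delta_rot": [0, 0, 0.3], "fingers": 0.6}]}}

```text
clock: 18.03
tcp_pos: [0.4605, -0.0069, 0.0465]
orientation: [-1.916, -2.484, 0.005]
contact_force: [-0.1, 0.0, 0.2]
grip_width: 0.0615
```

```bash
python3 - <<'E'
from h import *
st();go((.4613,-.0058,.0195),np.radians(14.7))
E
```

```text
t 18.03 tcp [ 0.4605 -0.0069  0.0465] yaw(y axis) 14.70 tilt [-0.005  0.    -1.   ] F [-0.1  0.   0.2] w 0.0615 q [-0.06  0.42 -0.07  2.19  0.05  0.54  0.09]
shift cm [0.09 0.12 2.7 ] rot deg [-0.3  -0.09 -0.  ] | tcp [ 0.4605 -0.0069  0.0465] t 18.03
```

{"api": "jog_arm", "payload": {"rows": [{"xyz": [0.1, 0.1, 0.8], "delta_rot": [-0.3, -0.1, 0], "fingers": 0.6}, {"xyz": [0.1, 0.1, 1.6], "delta_rot": [-0.3, -0.1, 0], "fingers": 0.6}, {"xyz": [0.1, 0.1, 2.3], "delta_rot": [-0.3, -0.1, 0], "fingers": 0.6}, {"xyz": [0.1, 0.1, 2.6], "delta_rot": [-0.3, -0.1, 0], "fingers": 0.6}, {"xyz": [0.1, 0.1, 2.7], "delta_rot": [-0.3, -0.1, 0], "fingers": 0.6}]}}

```text
clock: 18.45
tcp_pos: [0.4615, -0.006, 0.0195]
orientation: [1.919, 2.486, 0.0]
contact_force: [-0.2, 0.0, -0.4]
grip_width: 0.0612
```

```bash
python3 - <<'E'
from h import *
st();go((.4613,-.0058,.0175),np.radians(14.7))
E
```

```text
t 18.45 tcp [ 0.4615 -0.006   0.0195] yaw(y axis) 14.66 tilt [ 0. -0. -1.] F [-0.2  0.  -0.4] w 0.0612 q [-0.07  0.47 -0.06  2.2   0.06  0.47  0.07]
shift cm [ 0.02 -0.01  0.2 ] rot deg [ 0.02  0.02 -0.04] | tcp [ 0.4615 -0.006   0.0195] t 18.45
```

{"api": "jog_arm", "payload": {"rows": [{"xyz": [0, 0, 0.05], "delta_rot": [0, 0, 0], "fingers": 0.6}, {"xyz": [0, 0, 0.1], "delta_rot": [0, 0, 0], "fingers": 0.6}, {"xyz": [0, 0, 0.15], "delta_rot": [0, 0, 0], "fingers": 0.6}, {"xyz": [0, 0, 0.2], "delta_rot": [0, 0, 0], "fingers": 0.6}, {"xyz": [0, 0, 0.2], "delta_rot": [0, 0, 0], "fingers": 0.6}]}}

```text
clock: 18.87
tcp_pos: [0.4616, -0.006, 0.0177]
orientation: [1.919, 2.486, 0.0]
contact_force: [-0.2, -0.3, -0.5]
grip_width: 0.0615
```

{"api": "jog_arm", "payload": {"rows": [{"xyz": [0, 0, 0.05], "delta_rot": [0, 0, 0], "fingers": 0.6}, {"xyz": [0, 0, 0.1], "delta_rot": [0, 0, 0], "fingers": 0.6}, {"xyz": [0, 0, 0.15], "delta_rot": [0, 0, 0], "fingers": 0.6}, {"xyz": [0, 0, 0.15], "delta_rot": [0, 0, 0], "fingers": 0.6}, {"xyz": [0, 0, 0.15], "delta_rot": [0, 0, 0], "fingers": 0.6}]}}

```text
clock: 19.28
tcp_pos: [0.4618, -0.006, 0.0173]
orientation: [1.919, 2.486, 0.0]
contact_force: [-4.0, 0.3, 16.0]
grip_width: 0.0617
```

{"api": "jog_arm", "payload": {"rows": [{"xyz": [0, 0, 0], "delta_rot": [0, 0, 0], "fingers": 0.6}, {"xyz": [0, 0, 0], "delta_rot": [0, 0, 0], "fingers": 0.2}, {"xyz": [0, 0, 0], "delta_rot": [0, 0, 0], "fingers": 0.1}, {"xyz": [0, 0, 0], "delta_rot": [0, 0, 0], "fingers": 0}, {"xyz": [0, 0, 0], "delta_rot": [0, 0, 0], "fingers": 0}]}}

```text
clock: 19.7
tcp_pos: [0.4617, -0.006, 0.0172]
orientation: [1.919, 2.486, 0.0]
contact_force: [1.4, -0.2, -0.1]
grip_width: 0.0853
```

{"api": "jog_arm", "payload": {"rows": [{"xyz": [0, 0, -1], "delta_rot": [0, 0, 0], "fingers": 0}, {"xyz": [0, 0, -4], "delta_rot": [0, 0, 0], "fingers": 0}, {"xyz": [0, 0, -8], "delta_rot": [0, 0, 0], "fingers": 0}, {"xyz": [0, 0, -12], "delta_rot": [0, 0, 0], "fingers": 0}, {"xyz": [-2, 0, -16], "delta_rot": [0, 0, 0], "fingers": 0}]}}

```text
clock: 20.12
tcp_pos: [0.4654, -0.0211, 0.177]
orientation: [-1.914, -2.491, -0.002]
contact_force: [1.1, -0.4, -0.1]
grip_width: 0.0851
```

```bash
python3 - <<'E'
from h import *
st(); c=cam("wrist");np.savez("q.npz",K=c[0],t=c[1],R=c[2])
im=imaging.grab_frame("wrist");cv2.imwrite("pics/q_wrist.png",im)
go((.67,-.19,.2),np.radians(88.5));go((.67,-.19,.2),np.radians(-91.75))
E
```

```text
t 20.12 tcp [ 0.4654 -0.0211  0.177 ] yaw(y axis) 14.94 tilt [ 0.001  0.001 -1.   ] F [ 1.1 -0.4 -0.1] w 0.0851 q [-0.02  0.2  -0.07  2.09  0.02  0.85  0.15]
shift cm [-20.84  15.17  -1.34] rot deg [  0.44   0.64 -73.89] | tcp [ 0.4708 -0.0266  0.1839] t 20.17
shift cm [-20.84  15.17  -1.34] rot deg [  0.44   0.64 -73.64] | tcp [ 0.4708 -0.0266  0.1839] t 20.17
```

View pics/q_wrist.png

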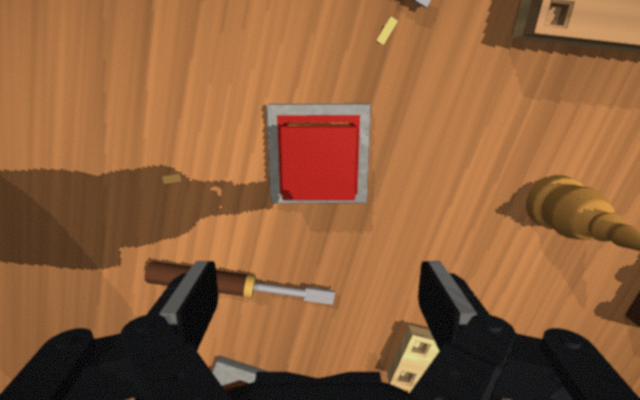

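{"api": "jog_arm", "payload": {"rows": [{"xyz": [-2, 1.5, -1], "delta_rot": [0.4, 0.6, -7], "fingers": 0}, {"xyz": [-5, 3.5, -1.5], "delta_rot": [0.4, 0.6, -14], "fingers": 0}, {"xyz": [-8, 5.5, -1.5], "delta_rot": [0.4, 0.6, -21], "fingers": 0}, {"xyz": [-11, 7.5, -1.5], "delta_rot": [0.4, 0.6, -28], "fingers": 0}, {"xyz": [-14, 9.5, -1.5], "delta_rot": [0.4, 0.6, -35], "fingers": 0}]}}

```text
clock: 20.58
tcp_pos: [0.5987, -0.1395, 0.2016]
orientation: [1.076, 2.951, 0.007]
contact_force: [0.3, 0.8, 0.7]
grip_width: 0.0855
```

```bash
python3 - <<'E'
from h import *
d=np.load("q.npz"); c=(d["K"],d["t"],d["R"]);im=cv2.imread("pics/q_wrist.png")
cv2.imwrite("pics/q_z.png",cv2.resize(im[95:215,255:385],None,fx=5,fy=5,interpolation=cv2.INTER_CUBIC))
st();go((.66,-.19,.2),np.radians(88.5))
E
```

```text
t 20.58 tcp [ 0.5987 -0.1395  0.2016] yaw(y axis) 49.95 tilt [ 0.002  0.004 -1.   ] F [0.3 0.8 0.7] w 0.0855 q [ 0.2   0.41 -0.09  1.73  0.04  1.    0.97]
shift cm [-7.94  0.07  0.15] rot deg [ 2.600e-01  3.000e-02 -3.855e+01] | tcp [ 0.5987 -0.1395  0.2016] t 20.58
```

View pics/q_z.png

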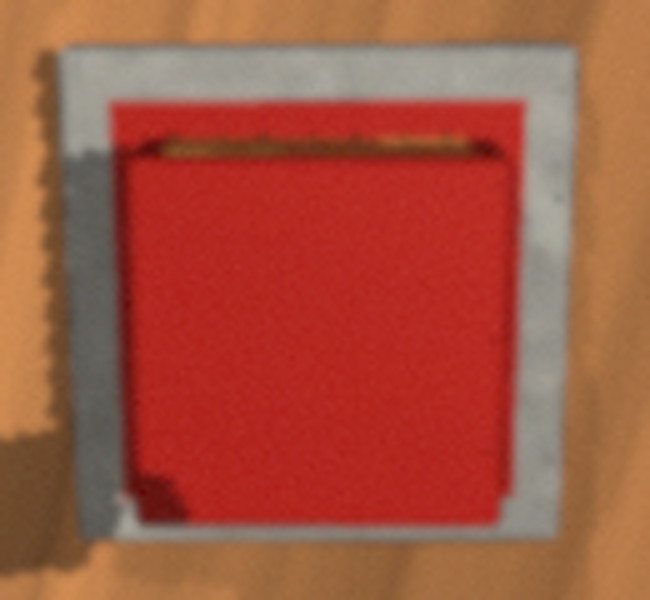

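{"api": "jog_arm", "payload": {"rows": [{"xyz": [-2, 0, 0], "delta_rot": [0.2, 0, -7], "fingers": 0}, {"xyz": [-4, 0, 0.1], "delta_rot": [0.2, 0, -14], "fingers": 0}, {"xyz": [-6, 0, 0.1], "delta_rot": [0.2, 0, -21], "fingers": 0}, {"xyz": [-7.9, 0, 0.1], "delta_rot": [0.2, 0, -28], "fingers": 0}, {"xyz": [-7.9, 0, 0.1], "delta_rot": [0.2, 0, -35], "fingers": 0}]}}

```text
clock: 21.0
tcp_pos: [0.6607, -0.1938, 0.2006]
orientation: [0.134, 3.137, -0.001]
contact_force: [-0.2, -0.3, -0.9]
grip_width: 0.0852
```

```bash
python3 - <<'E'
from h import *
d=np.load("q.npz"); c=(d["K"],d["t"],d["R"])
z=lambda u,v:(255+u/5,95+v/5)
H=np.array([onz(c,z(*p),.042) for p in [(125,158),(507,158),(500,522),(140,525)]])
print("sq top",H.mean(0),[np.linalg.norm(H[i]-H[i-1]) for i in range(4)],[np.degrees(np.arctan2(*(H[j]-H[i])[1::-1])) for i,j in((0,1),(3,2))])
H=np.array([onz(c,z(*p),.012) for p in [(60,48),(577,46),(558,540),(85,540)]])
print("stand",H.mean(0),[np.linalg.norm(H[i]-H[i-1]) for i in range(4)],[np.degrees(np.arctan2(*(H[j]-H[i])[1::-1])) for i,j in((0,1),(3,2))])
st(); c=cam("wrist");np.savez("s.npz",K=c[0],t=c[1],R=c[2])
im=imaging.grab_frame("wrist");cv2.imwrite("pics/s_wrist.png",im)
E
```

```text
sq top [ 0.46230586 -0.00585433  0.042     ] [np.float64(0.06089990765016275), np.float64(0.060109638784005964), np.float64(0.0603876434134052), np.float64(0.060500088038348644)] [np.float64(14.977383677394048), np.float64(15.466793216901573)]
stand [ 0.46250337 -0.00477622  0.012     ] [np.float64(0.08900119482656296), np.float64(0.08842694548636947), np.float64(0.08936052168467795), np.float64(0.08834132666022464)] [np.float64(15.195959680604616), np.float64(14.962708111825869)]
t 21.00 tcp [ 0.6607 -0.1938  0.2006] yaw(y axis) 85.11 tilt [ 0.002 -0.001 -1.   ] F [-0.2 -0.3 -0.9] w 0.0852 q [ 0.33  0.53 -0.2   1.54  0.12  1.08  1.59]
```

View pics/s_wrist.png

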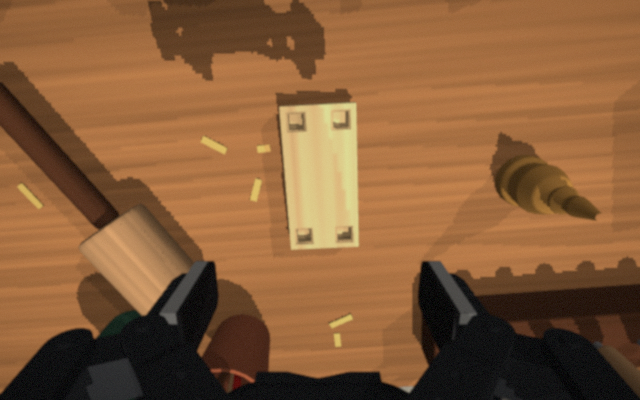

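```bash
python3 - <<'E'
from h import *
d=np.load("s.npz"); c=(d["K"],d["t"],d["R"]); im=cv2.imread("pics/s_wrist.png")
hsv=cv2.cvtColor(im,cv2.COLOR_BGR2HSV)
cv2.imwrite("pics/s_z.png",cv2.resize(im[90:260,265:375],None,fx=3.5,fy=3.5,interpolation=cv2.INTER_CUBIC))
S=np.array([onz(c,p,.025) for p in [(297,121),(341,119),(345,234),(304,236)]])
print("sock",S.mean(0),[np.linalg.norm(S[i]-S[i-1]) for i in range(4)],[np.degrees(np.arctan2(*(S[j]-S[i])[1::-1])) for i,j in((3,0),(2,1))])
print("mallet",onz(c,(195,262),.05),onz(c,(150,310),.05))
E
```

```text
sock [ 0.67005114 -0.19149696  0.025     ] [np.float64(0.11276988370685244), np.float64(0.039463361874153884), np.float64(0.1124065277171635), np.float64(0.04087653579861767)] [np.float64(177.6490941913113), np.float64(178.3683526314769)]
mallet [ 0.73242784 -0.31681412  0.05      ] [ 0.78128615 -0.37153354  0.05      ]
```

View pics/s_z.png

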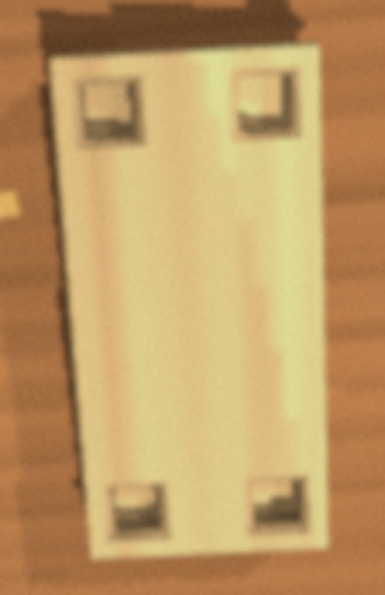

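```bash
python3 - <<'E'
from h import *
d=np.load("s.npz"); c=(d["K"],d["t"],d["R"])
S=np.array([onz(c,p,.025) for p in [(279.3,106.6),(356.4,102.9),(358.7,246.3),(291.3,249.4)]])
print("corn",S.mean(0),[np.linalg.norm(S[i]-S[i-1]) for i in range(4)],[np.degrees(np.arctan2(*(S[j]-S[i])[1::-1])) for i,j in((3,0),(2,1))])
st();go((.6702,-.192,.06),np.radians(88))
E
```

```text
corn [ 0.67047976 -0.19179316  0.025     ] [np.float64(0.14018195570186578), np.float64(0.06825254772934897), np.float64(0.1398466492319112), np.float64(0.06803529615432964)] [np.float64(178.15962277518855), np.float64(178.0710874780502)]
t 21.05 tcp [ 0.6596 -0.1925  0.2005] yaw(y axis) 85.55 tilt [ 0.  0. -1.] F [-0.5 -0.8 -0.3] w 0.0855 q [ 0.33  0.53 -0.2   1.54  0.12  1.08  1.59]
shift cm [-1.04  0.13 14.05] rot deg [ 0.01  0.03 -2.45] | tcp [ 0.6596 -0.1925  0.2005] t 21.05
```

Board at (0.6704,-0.1918), yaw -1.9°, and its fitted size matches exactly. Descending.

{"api": "jog_arm", "payload": {"rows": [{"xyz": [-1, 0.1, 3], "delta_rot": [0, 0, -2.5], "fingers": 0}, {"xyz": [-1.1, 0.1, 6.5], "delta_rot": [0, 0, -2.5], "fingers": 0}, {"xyz": [-1.1, 0.1, 10], "delta_rot": [0, 0, -2.5], "fingers": 0}, {"xyz": [-1.1, 0.1, 13], "delta_rot": [0, 0, -2.5], "fingers": 0}, {"xyz": [-1.1, 0.1, 14], "delta_rot": [0, 0, -2.5], "fingers": 0}]}}

```text
clock: 21.47
tcp_pos: [0.667, -0.1913, 0.0556]
orientation: [-0.056, -3.134, -0.003]
contact_force: [-1.4, 0.0, -1.7]
grip_width: 0.0856
```

```bash
python3 - <<'E'
from h import *
st();go((.6704,-.1918,.004),np.radians(88.1))
E
```

```text
t 21.47 tcp [ 0.667  -0.1913  0.0556] yaw(y axis) 87.94 tilt [-0.008  0.002 -1.   ] F [-1.4  0.  -1.7] w 0.0856 q [ 0.32  0.7  -0.19  1.61  0.17  0.85  1.6 ]
shift cm [-0.39 -0.04  5.16] rot deg [ 0.09 -0.43 -0.16] | tcp [ 0.667  -0.1913  0.0556] t 21.47
```

{"api": "jog_arm", "payload": {"rows": [{"xyz": [-0.4, 0, 1], "delta_rot": [0.1, -0.4, -0.2], "fingers": 0}, {"xyz": [-0.4, 0, 2.5], "delta_rot": [0.1, -0.4, -0.2], "fingers": 0}, {"xyz": [-0.4, 0, 4], "delta_rot": [0.1, -0.4, -0.2], "fingers": 0}, {"xyz": [-0.4, 0, 4.7], "delta_rot": [0.1, -0.4, -0.2], "fingers": 0}, {"xyz": [-0.4, 0, 4.9], "delta_rot": [0.1, -0.4, -0.2], "fingers": 0}]}}

```text
clock: 21.88
tcp_pos: [0.67, -0.1913, 0.0054]
orientation: [-0.051, -3.139, -0.0]
contact_force: [-0.4, 0.8, -0.6]
grip_width: 0.0851
```

```bash
python3 - <<'E'
from h import *
st();go((.6704,-.1918,.004),np.radians(88.1))
E
```

```text
t 21.88 tcp [ 0.67   -0.1913  0.0054] yaw(y axis) 88.12 tilt [-0.002  0.    -1.   ] F [-0.4  0.8 -0.6] w 0.0851 q [ 0.31  0.77 -0.18  1.62  0.18  0.77  1.59]
shift cm [-0.05 -0.05  0.14] rot deg [-0.   -0.12  0.02] | tcp [ 0.67   -0.1913  0.0054] t 21.88
```

{"api": "jog_arm", "payload": {"rows": [{"xyz": [0, 0, 0.1], "delta_rot": [0, 0, 0], "fingers": 0.05}, {"xyz": [0, 0, 0.1], "delta_rot": [0, 0, 0], "fingers": 0.15}, {"xyz": [0, 0, 0.1], "delta_rot": [0, 0, 0], "fingers": 0.2}, {"xyz": [0, 0, 0.1], "delta_rot": [0, 0, 0], "fingers": 0.35}, {"xyz": [0, 0, 0.1], "delta_rot": [0, 0, 0], "fingers": 0.5}], "grip_force": 40}}

```text
clock: 22.3
tcp_pos: [0.6707, -0.1914, 0.0057]
orientation: [-0.052, -3.141, 0.0]
contact_force: [-1.7, 0.9, 4.3]
grip_width: 0.0666
```

{"api": "jog_arm", "payload": {"rows": [{"xyz": [0, 0, 0], "delta_rot": [0, 0, 0], "fingers": 0.5}, {"xyz": [0, 0, 0], "delta_rot": [0, 0, 0], "fingers": 0.5}, {"xyz": [0, 0, -0.3], "delta_rot": [0, 0, 0], "fingers": 0.5}, {"xyz": [0, 0, -2], "delta_rot": [0, 0, 0], "fingers": 0.5}, {"xyz": [0, 0, -5], "delta_rot": [0, 0, 0], "fingers": 0.5}]}}

```text
clock: 22.72
tcp_pos: [0.6676, -0.1907, 0.0523]
orientation: [-0.051, -3.133, -0.002]
contact_force: [-0.2, 0.2, -2.2]
grip_width: 0.0667
```

{"api": "jog_arm", "payload": {"rows": [{"xyz": [0, 0, -3], "delta_rot": [0, 0, 0], "fingers": 0.5}, {"xyz": [0, 0, -6], "delta_rot": [0, 0, 0], "fingers": 0.5}, {"xyz": [0, 0, -9], "delta_rot": [0, 0, 0], "fingers": 0.5}, {"xyz": [0, 0, -12], "delta_rot": [0, 0, 0], "fingers": 0.5}, {"xyz": [0, 0, -12], "delta_rot": [0, 0, 0], "fingers": 0.5}]}}

```text
clock: 23.13
tcp_pos: [0.6722, -0.1916, 0.1796]
orientation: [0.052, 3.139, -0.001]
contact_force: [1.3, -0.5, 0.5]
grip_width: 0.0668
```

```bash
python3 - <<'E'
from h import *
st(); c=cam("wrist");np.savez("u.npz",K=c[0],t=c[1],R=c[2])
im=imaging.grab_frame("wrist");cv2.imwrite("pics/u_wrist.png",im)
go((.62,.174,.19),np.radians(99.2))
E
```

```text
t 23.13 tcp [ 0.6722 -0.1916  0.1796] yaw(y axis) 88.11 tilt [ 0.003 -0.001 -1.   ] F [ 1.3 -0.5  0.5] w 0.0668 q [ 0.33  0.57 -0.21  1.53  0.13  1.05  1.63]
shift cm [ 6.28 36.34 -1.36] rot deg [-1.000e-02 -6.000e-02 -1.108e+01] | tcp [ 0.6708 -0.1913  0.1765] t 23.18
```

View pics/u_wrist.png

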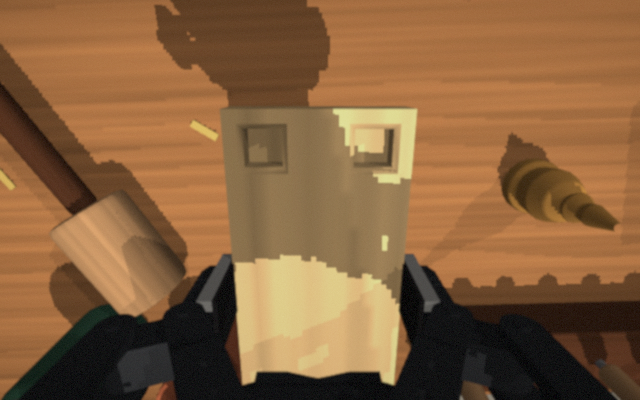

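{"api": "jog_arm", "payload": {"rows": [{"xyz": [0.5, 3, -1.5], "delta_rot": [0, 0, -2], "fingers": 0.5}, {"xyz": [1, 7, -2], "delta_rot": [0, 0, -5], "fingers": 0.5}, {"xyz": [1.5, 11, -2.2], "delta_rot": [0, 0, -8], "fingers": 0.5}, {"xyz": [2, 15, -2.2], "delta_rot": [0, 0, -11], "fingers": 0.5}, {"xyz": [2, 19, -2.2], "delta_rot": [0, 0, -11], "fingers": 0.5}]}}

```text
clock: 23.6
tcp_pos: [0.6552, 0.0007, 0.1972]
orientation: [0.253, -3.128, 0.0]
contact_force: [-0.2, -0.4, -0.9]
grip_width: 0.0675
```

{"api": "jog_arm", "payload": {"rows": [{"xyz": [0.3, 2, 0], "delta_rot": [0, 0, 0], "fingers": 0.5}, {"xyz": [0.3, 3, 0], "delta_rot": [0, 0, 0], "fingers": 0.5}, {"xyz": [0.3, 3, 0], "delta_rot": [0, 0, 0], "fingers": 0.5}, {"xyz": [0.3, 3, 0], "delta_rot": [0, 0, 0], "fingers": 0.5}, {"xyz": [0.3, 3, 0], "delta_rot": [0, 0, 0], "fingers": 0.5}]}}

```text
clock: 24.02
tcp_pos: [0.6475, 0.0269, 0.1965]
orientation: [0.248, -3.127, 0.003]
contact_force: [-0.3, 0.1, -1.4]
grip_width: 0.0667
```

```bash
python3 - <<'E'
from h import *
st(); c=cam("wrist");np.savez("v.npz",K=c[0],t=c[1],R=c[2])
im=imaging.grab_frame("wrist");cv2.imwrite("pics/v_wrist.png",im)
cv2.imwrite("pics/v_z.png",cv2.resize(im[60:280,400:580],None,fx=2.7,fy=2.7,interpolation=cv2.INTER_CUBIC))
E
```

```text
t 24.02 tcp [0.6475 0.0269 0.1965] yaw(y axis) 99.08 tilt [-0.005 -0.002 -1.   ] F [-0.3  0.1 -1.4] w 0.0667 q [ 0.08  0.49 -0.3   1.64  0.16  1.05  1.46]
```

View pics/v_wrist.png

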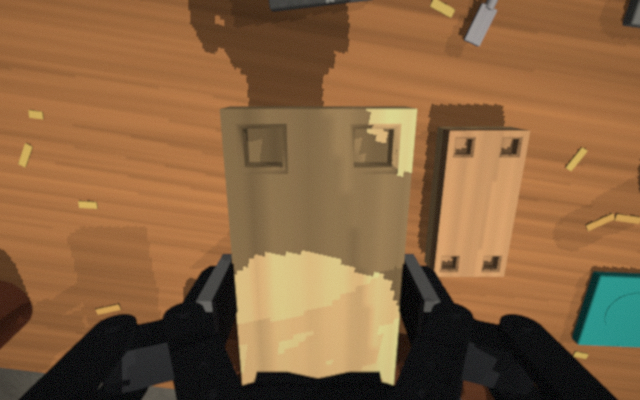

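View pics/v_z.png

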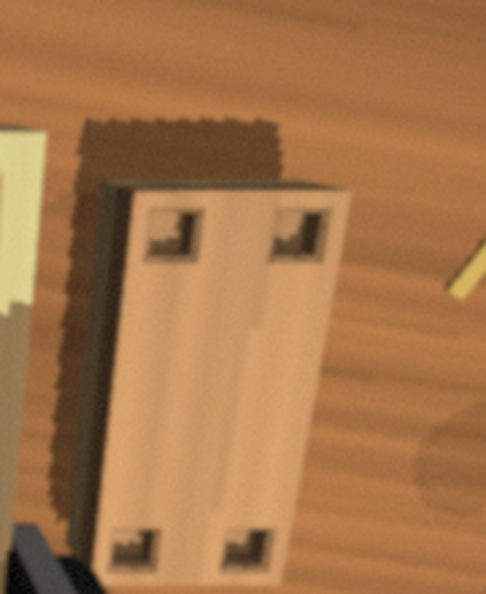

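```bash
python3 - <<'E'
from h import *
d=np.load("v.npz"); c=(d["K"],d["t"],d["R"])
Z=lambda u,v:(400+u/2.7,60+v/2.7)
def rep(n,H): 
    print(n,H.mean(0).round(4),[round(np.linalg.norm(H[i]-H[i-1])*1000,1) for i in range(4)],[round(np.degrees(np.arctan2(*(H[j]-H[i])[1::-1]))%180,2) for i,j in((3,0),(2,1))])
rep("sock",np.array([onz(c,Z(*p),.041) for p in [(173,235),(300,235),(246,549),(134,549)]]))
rep("corn",np.array([onz(c,Z(*p),.041) for p in [(133,192),(350,190),(282,585),(95,583)]]))
t=.1965+.0195
a=[onz(c,p,t) for p in [(266,148),(377,147)]]; print("held socks mid",(a[0]+a[1])/2,np.linalg.norm(a[0]-a[1]),np.degrees(np.arctan2(*(a[1]-a[0])[1::-1])))
m=(a[0]+a[1])/2; b=np.radians(9.1); print("-> board ctr",m+.056*np.array([np.cos(b),np.sin(b),0]),"tcp .6475 .0269")
a=[onz(c,p,t) for p in [(221,108.5),(417,108)]]; m=(a[0]+a[1])/2;print("corner ctr",m+.07*np.array([np.cos(b),np.sin(b),0]),np.linalg.norm(a[0]-a[1]),np.degrees(np.arctan2(*(a[1]-a[0])[1::-1])))
go((.6534,.1745,.10),np.radians(99.2))
E
```

```text
sock [0.6525 0.1745 0.041 ] [np.float64(111.7), np.float64(40.4), np.float64(111.7), np.float64(39.6)] [np.float64(9.33), np.float64(8.95)]
corn [0.6525 0.1749 0.041 ] [np.float64(139.0), np.float64(67.9), np.float64(140.3), np.float64(67.1)] [np.float64(10.06), np.float64(9.72)]
held socks mid [0.591098 0.018509 0.216   ] 0.03954716489492743 99.66240260900166
-> board ctr [0.64639317 0.02736585 0.216     ] tcp .6475 .0269
corner ctr [0.64694944 0.02651992 0.216     ] 0.06751609999248018 99.27173886138121
shift cm [-2.94 14.52  9.64] rot deg [-0.07 -0.25 -0.15] | tcp [0.6476 0.0267 0.1967] t 24.07
```

{"api": "jog_arm", "payload": {"rows": [{"xyz": [-0.5, 3, 0], "delta_rot": [0, -0.2, -0.1], "fingers": 0.5}, {"xyz": [-1.5, 7, 0], "delta_rot": [0, -0.2, -0.1], "fingers": 0.5}, {"xyz": [-2.5, 11, 1.5], "delta_rot": [0, -0.2, -0.1], "fingers": 0.5}, {"xyz": [-3, 14, 4], "delta_rot": [0, -0.2, -0.1], "fingers": 0.5}, {"xyz": [-3, 14.5, 7], "delta_rot": [0, -0.2, -0.1], "fingers": 0.5}]}}

```text
clock: 24.48
tcp_pos: [0.6552, 0.1826, 0.1278]
orientation: [-0.259, 3.127, 0.008]
contact_force: [0.8, 1.9, -2.4]
grip_width: 0.067
```

```bash
python3 - <<'E'
from h import *
st();go((.6538,.1745,.075),np.radians(99.2))
E
```

```text
t 24.48 tcp [0.6552 0.1826 0.1278] yaw(y axis) 99.47 tilt [ 0.004  0.006 -1.   ] F [ 0.8  1.9 -2.4] w 0.0670 q [-0.14  0.6  -0.32  1.62  0.22  0.95  1.2 ]
shift cm [ 0.3  -0.8   5.27] rot deg [0.28 0.27 0.27] | tcp [0.6552 0.1826 0.1278] t 24.48
```

{"api": "jog_arm", "payload": {"rows": [{"xyz": [0.2, -0.5, 1.5], "delta_rot": [0.3, 0.3, 0.2], "fingers": 0.5}, {"xyz": [0.3, -0.8, 3.5], "delta_rot": [0.3, 0.3, 0.2], "fingers": 0.5}, {"xyz": [0.3, -0.8, 5], "delta_rot": [0.3, 0.3, 0.2], "fingers": 0.5}, {"xyz": [0.3, -0.8, 5.2], "delta_rot": [0.3, 0.3, 0.2], "fingers": 0.5}, {"xyz": [0.3, -0.8, 5.2], "delta_rot": [0.3, 0.3, 0.2], "fingers": 0.5}]}}

```text
clock: 24.9
tcp_pos: [0.6538, 0.1722, 0.0749]
orientation: [0.249, -3.13, 0.003]
contact_force: [-0.3, 0.2, -1.6]
grip_width: 0.0667
```

```bash
python3 - <<'E'
from h import *
st();go((.6538,.1745,.049),np.radians(99.2))
for n in ("wrist","side"): cv2.imwrite(f"pics/w_{n}.png",imaging.grab_frame(n))
E
```

```text
t 24.90 tcp [0.6538 0.1722 0.0749] yaw(y axis) 99.11 tilt [-0.002 -0.002 -1.   ] F [-0.3  0.2 -1.6] w 0.0667 q [-0.14  0.66 -0.3   1.65  0.24  0.87  1.19]
shift cm [-0.04  0.23  2.59] rot deg [-0.1  -0.13 -0.09] | tcp [0.6538 0.1722 0.0749] t 24.9
```

View pics/w_side.png

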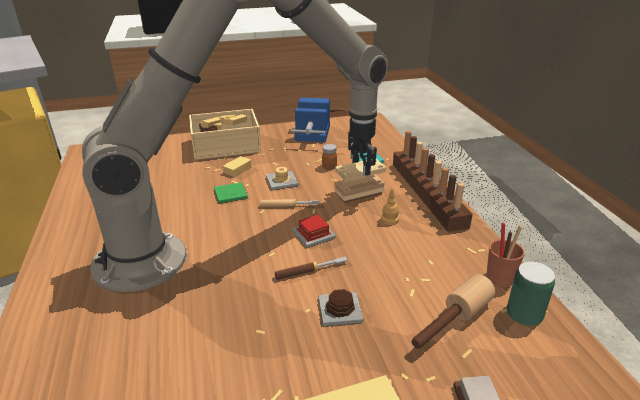

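Side view: tiers stand at (281,176), (314,226) and (341,302), stupa and jar untouched, and the board hovers over the pile at (360,178). Lowering.

{"api": "jog_arm", "payload": {"rows": [{"xyz": [0, 0.1, 0.5], "delta_rot": [-0.1, -0.1, 0], "fingers": 0.5}, {"xyz": [0, 0.1, 1.2], "delta_rot": [-0.1, -0.1, 0], "fingers": 0.5}, {"xyz": [0, 0.1, 2], "delta_rot": [-0.1, -0.1, 0], "fingers": 0.5}, {"xyz": [0, 0.1, 2.4], "delta_rot": [-0.1, -0.1, 0], "fingers": 0.5}, {"xyz": [0, 0.1, 2.5], "delta_rot": [-0.1, -0.1, 0], "fingers": 0.5}]}}

```text
clock: 25.42
tcp_pos: [0.6539, 0.1745, 0.0505]
orientation: [-0.252, 3.131, 0.002]
contact_force: [0.6, -0.2, -1.3]
grip_width: 0.0667
```

```bash
python3 - <<'E'
from h import *
st();go((.6538,.1745,.0375),np.radians(99.2))
E
```

```text
t 25.42 tcp [0.6539 0.1745 0.0505] yaw(y axis) 99.19 tilt [ 0.001  0.001 -1.   ] F [ 0.6 -0.2 -1.3] w 0.0667 q [-0.15  0.69 -0.29  1.66  0.25  0.82  1.18]
shift cm [0.01 0.   1.3 ] rot deg [ 0.05  0.05 -0.01] | tcp [0.6539 0.1745 0.0505] t 25.42
```

{"api": "jog_arm", "payload": {"rows": [{"xyz": [0, 0, 0.2], "delta_rot": [0, 0, 0], "fingers": 0.5}, {"xyz": [0, 0, 0.4], "delta_rot": [0, 0, 0], "fingers": 0.5}, {"xyz": [0, 0, 0.6], "delta_rot": [0, 0, 0], "fingers": 0.5}, {"xyz": [0, 0, 0.8], "delta_rot": [0, 0, 0], "fingers": 0.5}, {"xyz": [0, 0, 0.8], "delta_rot": [0, 0, 0], "fingers": 0.5}]}}

```text
clock: 25.83
tcp_pos: [0.6537, 0.1744, 0.0421]
orientation: [-0.252, 3.131, 0.001]
contact_force: [-0.1, 0.4, -1.7]
grip_width: 0.0668
```

No contact, so the pins are in the sockets. Continuing gently.

{"api": "jog_arm", "payload": {"rows": [{"xyz": [0, 0, 0.1], "delta_rot": [0, 0, 0], "fingers": 0.5}, {"xyz": [0, 0, 0.2], "delta_rot": [0, 0, 0], "fingers": 0.5}, {"xyz": [0, 0, 0.3], "delta_rot": [0, 0, 0], "fingers": 0.5}, {"xyz": [0, 0, 0.35], "delta_rot": [0, 0, 0], "fingers": 0.5}, {"xyz": [0, 0, 0.35], "delta_rot": [0, 0, 0], "fingers": 0.5}]}}

```text
clock: 26.25
tcp_pos: [0.6536, 0.1744, 0.0385]
orientation: [-0.252, 3.131, 0.001]
contact_force: [-1.3, -1.1, -0.4]
grip_width: 0.0671
```

{"api": "jog_arm", "payload": {"rows": [{"xyz": [0, 0, 0.05], "delta_rot": [0, 0, 0], "fingers": 0.5}, {"xyz": [0, 0, 0.1], "delta_rot": [0, 0, 0], "fingers": 0.5}, {"xyz": [0, 0, 0.15], "delta_rot": [0, 0, 0], "fingers": 0.5}, {"xyz": [0, 0, 0.15], "delta_rot": [0, 0, 0], "fingers": 0.5}, {"xyz": [0, 0, 0.15], "delta_rot": [0, 0, 0], "fingers": 0.5}]}}

```text
clock: 26.67
tcp_pos: [0.6537, 0.1744, 0.0377]
orientation: [-0.252, 3.131, 0.001]
contact_force: [-0.8, -0.8, 6.5]
grip_width: 0.0668
```

Contact is at z 0.0377 and the predicted seat is 0.0375. Releasing.

{"api": "jog_arm", "payload": {"rows": [{"xyz": [0, 0, 0], "delta_rot": [0, 0, 0], "fingers": 0.2}, {"xyz": [0, 0, 0], "delta_rot": [0, 0, 0], "fingers": 0.1}, {"xyz": [0, 0, 0], "delta_rot": [0, 0, 0], "fingers": 0}, {"xyz": [0, 0, 0], "delta_rot": [0, 0, 0], "fingers": 0}, {"xyz": [0, 0, 0], "delta_rot": [0, 0, 0], "fingers": 0}]}}

```text
clock: 27.08
tcp_pos: [0.6538, 0.1744, 0.0376]
orientation: [-0.252, 3.131, 0.001]
contact_force: [-0.5, -0.1, -0.2]
grip_width: 0.0854
```

{"api": "jog_arm", "payload": {"rows": [{"xyz": [0, 0, -1], "delta_rot": [0, 0, 0], "fingers": 0}, {"xyz": [0, 0, -3], "delta_rot": [0, 0, 0], "fingers": 0}, {"xyz": [0, 0, -7], "delta_rot": [0, 0, 0], "fingers": 0}, {"xyz": [0, 0, -11], "delta_rot": [0, 0, 0], "fingers": 0}, {"xyz": [0, 0, -14], "delta_rot": [0, 0, 0], "fingers": 0}]}}

```text
clock: 27.5
tcp_pos: [0.6545, 0.1748, 0.1817]
orientation: [-0.252, 3.128, 0.003]
contact_force: [0.9, 0.1, -0.6]
grip_width: 0.0853
```

```bash
python3 - <<'E'
from h import *
st(); c=cam("wrist");np.savez("x.npz",K=c[0],t=c[1],R=c[2])
for n in ("wrist","side","scene"): cv2.imwrite(f"pics/x_{n}.png",imaging.grab_frame(n))
im=cv2.imread("pics/x_side.png"); cv2.imwrite("pics/x_sz.png",cv2.resize(im[130:250,260:420],None,fx=4.5,fy=4.5,interpolation=cv2.INTER_CUBIC))
im=cv2.imread("pics/x_scene.png"); cv2.imwrite("pics/x_cz.png",cv2.resize(im[170:290,280:460],None,fx=4,fy=4,interpolation=cv2.INTER_CUBIC))
E
```

```text
t 27.50 tcp [0.6545 0.1748 0.1817] yaw(y axis) 99.20 tilt [ 0.003  0.002 -1.   ] F [ 0.9  0.1 -0.6] w 0.0853 q [-0.13  0.55 -0.33  1.58  0.19  1.04  1.23]
```

View pics/x_wrist.png

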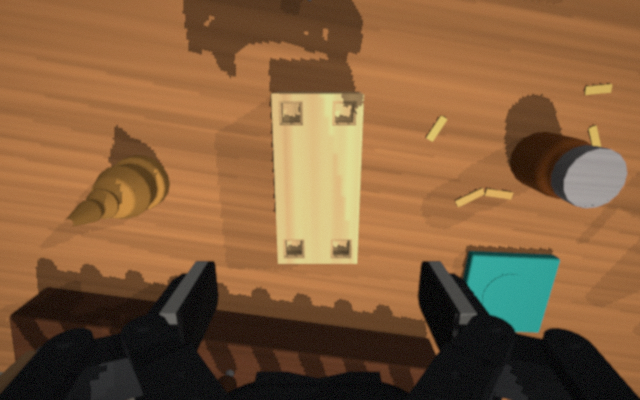

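View pics/x_sz.png

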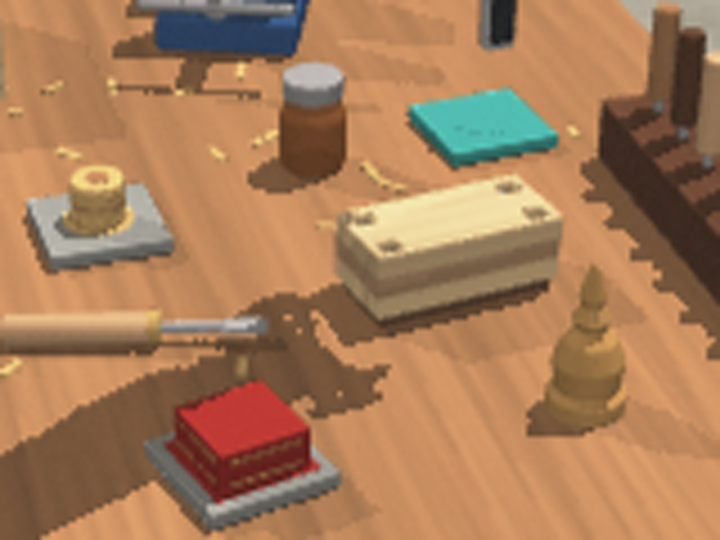

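View pics/x_scene.png

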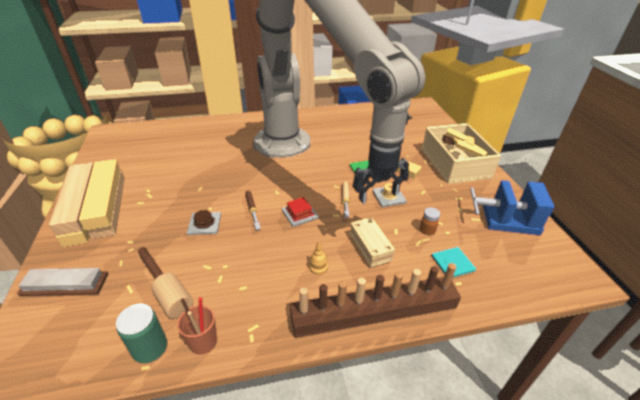

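Board lies flat, flush on the pile (side zoom). The octagon's centring is still the roughest check, so I'll refit it from the image I already have.

```bash
python3 - <<'E'
from h import *
from scipy.optimize import minimize
d=np.load("l.npz"); c=(d["K"],d["t"],d["R"]); im=cv2.imread("pics/l_wrist.png")
hsv=cv2.cvtColor(im,cv2.COLOR_BGR2HSV)
m=np.zeros(im.shape[:2],np.uint8); s=hsv[118:222,262:372]; m[118:222,262:372]=(s[...,1]>90)
k,l,st_,ce=cv2.connectedComponentsWithStats(m)
lab=l[175,317]; m=(l==lab).astype(np.uint8); print(st_[lab])
def oct(x,y,a,apo,z):
    R=apo/np.cos(np.pi/8); th=a+np.pi/8+np.arange(8)*np.pi/4; return np.c_[x+R*np.cos(th),y+R*np.sin(th),np.full(8,z)]
def sil(p,up):  # silhouette: prism hull plus patch
    M=np.zeros(im.shape[:2],np.uint8)
    q=proj(c,np.r_[oct(p[0],p[1],p[2],.026,.012),oct(p[0],p[1],p[2],.026,.040)]).astype(np.float32)
    for P in (cv2.convexHull(q)[:,0],proj(c,oct(*up,np.radians(-8),.032,.012))): cv2.fillPoly(M,[np.round(P*16).astype(int)],1,shift=4)
    return M
best=[]
for ux,uy in [(.4505,-.3045)]:
  for x in np.arange(.446,.456,.001):
    for y in np.arange(-.311,-.299,.001):
      best.append((np.sum(sil((x,y,np.radians(-8)),(ux,uy))!=m),x,y))
best.sort(); print(best[:6])
o=im.copy()
for z in(.012,.04): cv2.polylines(o,[np.round(proj(c,oct(.4505,-.3045,np.radians(-8),.026,z))*8).astype(int)],True,(0,255,0),1,shift=3)
cv2.polylines(o,[np.round(proj(c,oct(.4505,-.3045,np.radians(-8),.032,.012))*8).astype(int)],True,(255,255,0),1,shift=3)
cv2.imwrite("pics/l_o.png",cv2.resize(o[110:230,260:380],None,fx=4.5,fy=4.5,interpolation=cv2.INTER_NEAREST))
E
```

```text
[ 283  139   68   70 3866]
[(np.int64(285), np.float64(0.452), np.float64(-0.304)), (np.int64(287), np.float64(0.451), np.float64(-0.304)), (np.int64(322), np.float64(0.453), np.float64(-0.304)), (np.int64(327), np.float64(0.451), np.float64(-0.305)), (np.int64(329), np.float64(0.452), np.float64(-0.305)), (np.int64(330), np.float64(0.452), np.float64(-0.303))]
```

View pics/l_o.png

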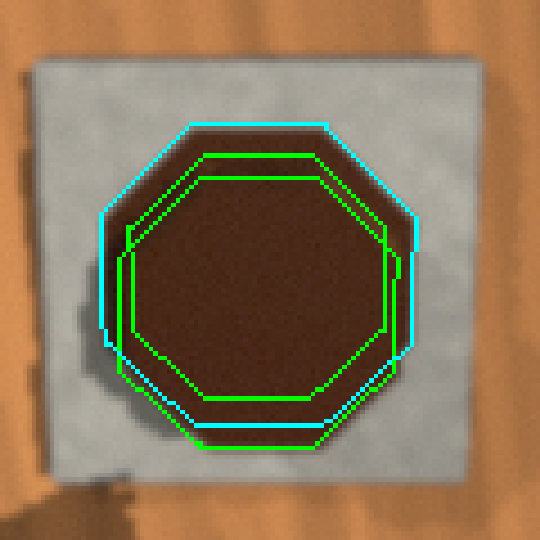

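The octagon is within about 1.5 mm of its patch centre and aligned. Handing in.

```bash
python3 - <<'E'
from h import *
st(); print(r.hand_in())
E
```

```text
t 27.65 tcp [0.6557 0.1752 0.1819] yaw(y axis) 99.19 tilt [ 0.007  0.003 -1.   ] F [0.1 0.3 0.5] w 0.0849 q [-0.13  0.55 -0.33  1.58  0.19  1.04  1.23]
the job is handed in; nothing more can be done
None
```

The pedestal is taken apart in the order asked: round, octagon and square tiers each stand on their matching stand. The carrying board lies on the pile with its pins in the sockets. I handed in at 27.7 s with the gripper open and clear of everything.

Last checks from the wrist, side and scene pictures:

| Item | Result |
|---|---|
| Round tier | upright, within about 1 mm of its patch centre |
| Octagon tier | within about 1.5 mm of its patch centre, flats along those of the patch |
| Square tier | about 1 mm off centre, sides within 0.5° of the stand's |
| Board | touched down at 37.7 mm tool height against 37.5 mm predicted for fully seated; looks flat and flush from the side |
| Stupa and jar | in the pictures, standing upright where they were at the start |

- **Octagon disagreement:** a first rough reading put its centre about 4 mm off. Refitting the same picture gave 1.5 mm or less, and the overlay matches.
- **Touchdown forces:** contact as each piece was set down read between about 6 and 16 N, the highest for the square tier.

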